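Dispose of used scalpels in a sharps bin with a narrow port

TASK

Clear the two used scalpels away into the yellow sharps bin: slide its white closure open, drop the green scalpel from the steel jar and the orange one from the bench through the port, blade first, and slide the closure fully shut again. The port is so narrow that a scalpel passes only upright. Do not knock the jar over, and leave the other things on the bench where they are.

Things in the scene. Friction and masses are not known exactly. Their poses are not given: they have to be found in the camera images.
- sharps_bin: yellow sharps bin with a red lid, 108x108 mm, fixed in a grey bench bracket (136 mm square foot). Origin at the centre of its underside; x axis away from the paper label on its front, z up. Top of the lid at z = 184 mm; two red rails on the lid beside the closure reach z = 194 mm; inside it is empty down to z = 4 mm
- port (a point): centre of the round port in the lid, at the lid's top face (184 mm up, 25 mm behind the bin's centre along the bin's x). The port is a straight vertical chute 28 mm wide and 32 mm deep, so a scalpel passes only end first and within about 20 degrees of upright
- shutter (a joint): travel of the white sliding closure over the port: 0 = fully closed, 0.045 m = fully open; it opens towards the bin's -x (the labelled front), and the port is clear from 0.035 m on; 2.5 N of friction, stays where it is left
- shutter_tab (a point): top centre of the upright white tab on the closure (209 mm above the bench); the tab is 22 mm long along the bin's x, 12 mm wide along its y, 20 mm high; it moves with the closure. Pinch it across the bin's y
- jar: steel instrument jar, open at the top, 61 mm wide, 80 mm high, inside 54 mm wide and 76 mm deep, 350 g. Origin at the centre of its underside. The green scalpel stands in it; a scalpel in it leans on the rim about 30 degrees from upright with about 45 mm of its handle outside, where it can be taken by its end
- scalpel_green: used disposable scalpel with green plastic handle, 140 mm long, standing blade down in the jar, its handle leaning on the rim. Origin at mid length on its underside; its x axis runs from the handle end to the blade tip, z through its thickness. Handle: x from -70 to +30 mm, 12 mm wide (y), 9 mm thick (z); then a neck and a thin steel blade to x = +70 mm. 28 g, balance point near x = +10 mm
- scalpel_green_tip (a point): blade tip of the green scalpel
- scalpel_green_end (a point): handle end of the green scalpel
- scalpel_orange: used disposable scalpel with orange plastic handle, 140 mm long, lying flat on the bench. Origin at mid length on its underside; its x axis runs from the handle end to the blade tip, z through its thickness. Handle: x from -70 to +30 mm, 12 mm wide (y), 9 mm thick (z); then a neck and a thin steel blade to x = +70 mm. 28 g, balance point near x = +10 mm
- scalpel_orange_tip (a point): blade tip of the orange scalpel
- scalpel_orange_end (a point): handle end of the orange scalpel
- petri_dish_0: 60 mm culture dish with its lid on, cream coloured, 61 mm wide, 16 high; bystander, origin at the centre of its underside
- objective_can_1: white screw canister, 36 mm wide, 48 high; bystander, origin at the centre of its underside
- cover_glass_box: small white and blue box, 32x32 mm, 22 high; bystander, origin at the centre of its underside
- lab_timer: white lab timer with three keys, 60x64 mm, 16 high; bystander, origin at the centre of its underside
- tweezers: steel tweezers, 126 mm long, lying; bystander, origin at the centre of its underside
- dropper_bottle_1: dropper bottle with black top, 33 mm wide, 97 high; bystander, origin at the centre of its underside

How it is judged:
By the outcome, as a careful person would: the job done as asked, in the order asked, and still so for the second after the job is handed in, with the robot touching nothing.
It also fails if it takes over 72 s, if anything falls off the work surface, if the arm or the gripper's body presses on something with over 40 N, if the wrist force passes 120 N, or if a joint passes its speed limit or range.

ROBOT

A 6-joint arm with a two-finger parallel gripper is mounted at the origin on a cart in front of the work surface, level with it; the furniture and walls round the work are solid. World frame = base frame: x ahead of the robot, y to its left, z up, the work surface at z = 0. Lengths are in m, angles in degrees, forces in N, time in s.
With the tool pointing down it reaches from about 0.4 to 0.825 m from the base axis. Payload 7 kg.
Tool frame: the origin (TCP) lies on the centre line of the jaws, within the pads' length; the fingertips stand 22 mm ahead of it and the grasp point (between the pads) lies 3 mm ahead of it (ctrl.finger_overhang is the distance from the TCP to the fingertips, in m); z points along the fingers, y is the line along which they close (so a half turn about z gives the same grasp; the last joint's range is limited). The gripper opens to 88 mm and grips with 3 to 60 N. Pads are 19 mm wide; open, the fingers measure 130 mm over their backs; the gripper's body (78 mm by 193 mm) begins 47 mm behind the grasp point.
Start: joints at [90.304, 20.546, 0.682, 0, -70.136, -16.507], TCP at [0.188, 0.648, 0.216] pointing down, gripper open.
Joint ranges: [-176.03, 176.03], [-82.01, 121.73], [-58.28, 71.71], [-173.87, 95.51], [-174.79, -0.11], [-173.66, 173.66]. Speed limits (degrees/s): [136.94, 136.94, 172.46, 180, 180, 180].

INTERFACE

Orientations are given as [roll, pitch, yaw] about the fixed x, y, z axes, in that order (R = Rz(yaw) Ry(pitch) Rx(roll)).
In Python, from plant import ctrl gives the robot as it stands. The module is installed in compiled form; this text tells all that it offers.
- The arm moves only by the shell command python3 -m creep 'ROWS'. ROWS is JSON, a list of rows, each an object with "grip": the closure, from 0 (fully open) to 1 (shut); "delta_pos": the shift along the tool's x, y, z scaled (see below), a list of three; "rotation": the turn, a rotation vector about the tool's x, y, z scaled (see below), a list of three. A call has 1 to 5 rows; each row is the pose to reach, as a shift and turn from the pose commanded when the call began, along the tool's axes at that moment; what a row does not reach only later rows make up. The controller multiplies each number of a shift by 10 cm and each number of a turn by pi/2 rad. A row lasts 1/10 s, in which the tool goes at most 50 mm and 8.59 degrees, less where a joint would pass 70% of its speed; a pose out of reach is approached as far as the arm can. A call with a number of a shift or a turn outside -1 to 1 is refused whole. A call with a gripper value outside its range is refused whole. The fingers move at their own pace and stop on an object; the grip force is fixed at half the most. Time passes only in rows, so rows that repeat a pose let the fingers close. It gives the time, the measured TCP pose, the force, the opening and the grip force at its end, in the units of the state.
- ctrl.get_obs(): the state, without advancing time (a new reading comes with each control period).
- ctrl.snapshot(name): name is "scene" or "top" or "wrist"; returns a dict with "color" (420x560x3 uint8, red, green, blue), "intrinsics" (3x3 intrinsics, pixels), "distortion" ([k1, k2, p1, p2, k3] as OpenCV has them; the pictures are not rectified), "R" (3x3) and "t" (3): a world point X has camera coordinates R X + t. Camera axes: x right, y down, z forward; pixel columns grow to the right and rows downward; lengths in m; the calibration is good to about 2 mm. A picture is of the moment at which its call begins. There is no depth.
- ctrl.close_job(): hands the job in; it is judged then, once.
The state is a dict: "clock": time; "joint_pos": joint angles; "qvel": joint speeds; "tau": joint torques, N m; "tool_pos": TCP position; "orientation": TCP orientation; "force": force on the tool from outside, world axes, zero at the start; "moment": the same for the moment, N m; "opening": finger opening in m; "gripper_force": force on a finger pad.
Only numpy, scipy, OpenCV 4.12 (cv2) and the standard library are available. Lean on these libraries where they do the work, as an engineer would, in place of code of your own. Each camera call takes 0.05 s, during which the arm holds its last target. There are 200 camera calls.

## Working session

There is one attempt and no reset: what is moved stays moved. The work goes in short steps, Python scripts to look and compute and a shell command to move; the robot and the scene stay as the last step left them, time stands still between calls to the robot, and variables do not carry over. Pictures are saved under pics/ and viewed, at most 10 in all, crops included, and the job is handed in when it is done.

```bash
mkdir -p pics; cat > h.py <<'E'
import numpy as np, cv2
from plant import ctrl
from scipy.spatial.transform import Rotation as Ro
def snap(n,f=None):
    s=ctrl.snapshot(n)
    if f: cv2.imwrite('pics/'+f,s['color'][:,:,::-1])
    return s
def ray(s,uv):
    p=cv2.undistortPoints(np.array([[uv]],float),np.array(s['intrinsics'],float),np.array(s['distortion'],float))[0,0]
    R=np.array(s['R']);t=np.array(s['t'])
    return -R.T@t, R.T@np.array([p[0],p[1],1])
def onz(s,uv,z):
    o,d=ray(s,uv); return o+d*(z-o[2])/d[2]
def tri(s1,a,s2,b):
    o1,d1=ray(s1,a);o2,d2=ray(s2,b)
    k=np.linalg.lstsq(np.c_[d1,-d2],o2-o1,rcond=None)[0]
    p=o1+d1*k[0];q=o2+d2*k[1]; return (p+q)/2,np.linalg.norm(p-q)
def proj(s,X):
    R=np.array(s['R']);return cv2.projectPoints(np.array(X,float).reshape(-1,3),cv2.Rodrigues(R)[0],np.array(s['t'],float),np.array(s['intrinsics'],float),np.array(s['distortion'],float))[0][:,0]
def go(pos,rpy):
    "shift/turn (scaled) from current measured pose to the target"
    o=ctrl.get_obs();A=Ro.from_euler('xyz',o['orientation'],degrees=True);B=Ro.from_euler('xyz',rpy,degrees=True)
    print('dp',np.round(A.inv().apply(np.array(pos)-o['tool_pos'])/.1,3),'rot',np.round((A.inv()*B).as_rotvec()/(np.pi/2),3))
E
python3 - <<'E'
from h import *
a=snap('scene','s1.png');b=snap('top','t1.png')
print(ctrl.get_obs())
for s in(a,b):print(-np.array(s['R']).T@s['t'],np.array(s['R'])[2])
E
```

```text
{'clock': 0.1, 'joint_pos': array([ 9.03041248e+01,  2.05862063e+01,  6.37962909e-01, -1.74380289e-02,
       -7.01342171e+01, -1.65067915e+01]), 'qvel': array([ 0.01842249, -0.1276655 ,  0.08497168,  0.09469708, -0.00777526,
        0.03221669]), 'tau': array([-9.27743313e-04, -5.84161985e+01,  2.93753761e+01,  7.01524928e+00,
        1.02227210e-02, -4.78085121e-05]), 'tool_pos': array([0.18825314, 0.64774574, 0.21492196]), 'orientation': array([ 1.79916280e+02, -7.71344159e-03, -1.62085986e+01]), 'force': array([ 0.11924083, -0.17321884,  0.12218417]), 'moment': array([ 0.01122562,  0.02095655, -0.01190067]), 'gripper_force': 0.0, 'opening': 0.08772084156713661}
[-0.20099827 -0.40353286  0.75107745] [ 0.67741624  0.49963339 -0.53988305]
[0.42164914 0.18528358 1.23676887] [ 0.13027144 -0.00355671 -0.99147199]
```

View pics/s1.png

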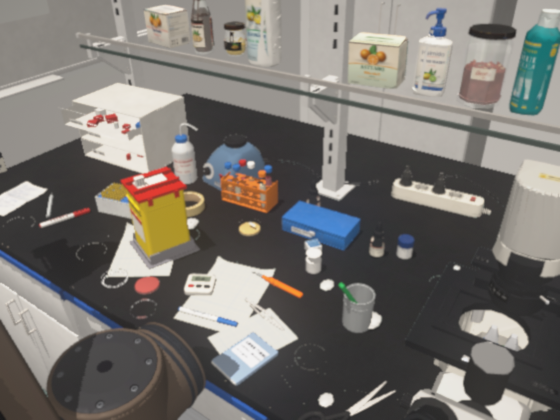

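View pics/t1.png

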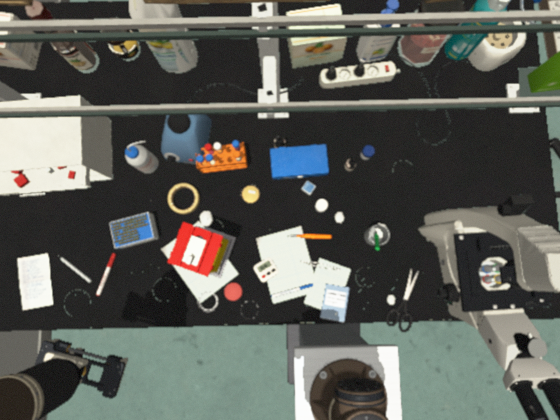

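The scene view shows the bin at about (160,215), the jar at (358,305), the green scalpel end at (341,286) and the orange scalpel at (278,284). In the top view the bin is at (197,248), the orange scalpel at (310,236) and the jar at (377,236). I'll crop these for detail.

```bash
python3 - <<'E'
from h import *
a=cv2.imread('pics/s1.png');b=cv2.imread('pics/t1.png')
def c(i,x,y,w,h,k):return cv2.resize(i[y:y+h,x:x+w],None,fx=k,fy=k,interpolation=cv2.INTER_CUBIC)
o=np.zeros((600,800,3),np.uint8)
o[0:300,0:400]=c(b,160,210,80,60,5);o[0:300,400:800]=c(b,320,210,80,60,5)
o[300:600,0:400]=c(a,110,165,100,75,4);o[300:600,400:800]=c(a,310,265,100,75,4)
cv2.imwrite('pics/c1.png',o)
hs=cv2.cvtColor(a,cv2.COLOR_BGR2HSV);ht=cv2.cvtColor(b,cv2.COLOR_BGR2HSV)
for n,h,R in(('scene',hs,{'or':(8,16,240,260,310,300),'gr':(45,85,330,275,370,330)}),('top',ht,{'or':(8,18,285,225,340,245),'gr':(45,85,360,215,400,260)})):
  for k,(l,u,x0,y0,x1,y1) in R.items():
    m=cv2.inRange(h,(l,120,60),(u,255,255));z=np.zeros_like(m);z[y0:y1,x0:x1]=m[y0:y1,x0:x1]
    p=np.argwhere(z)[:,::-1].astype(float);q=p-p.mean(0);v=np.linalg.svd(q,full_matrices=False)[2][0];t=q@v
    print(n,k,len(p),p.mean(0),p.mean(0)+v*t.min(),p.mean(0)+v*t.max())
E
```

```text
scene or 299 [283.90635452 286.49832776] [262.10908493 275.77819732] [302.25199915 295.52091211]
scene gr 76 [344.93421053 290.10526316] [339.33632632 282.48771162] [352.48411499 300.37910666]
top or 193 [316.29015544 235.94300518] [296.98986246 235.30823202] [331.98489742 236.45919429]
top gr 59 [376.54237288 243.52542373] [375.61989865 233.94034058] [377.1823258  250.17493407]
```

View pics/c1.png

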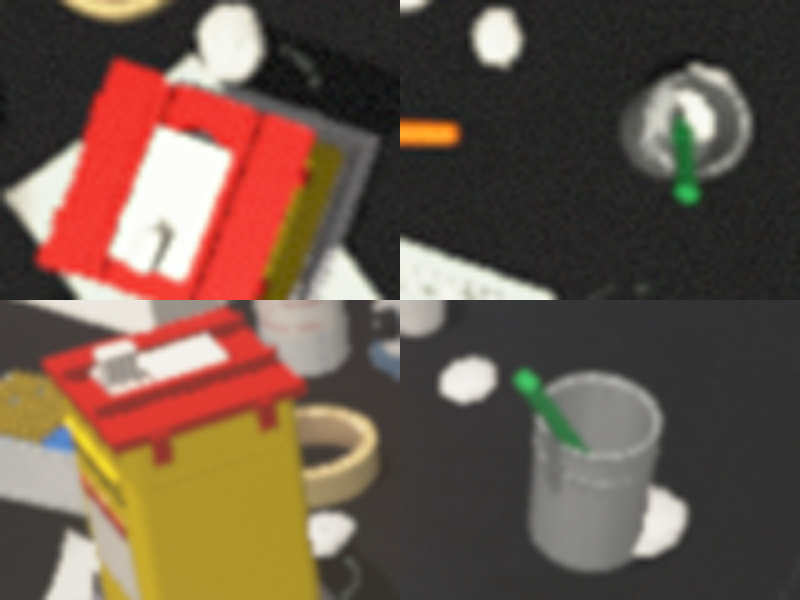

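```bash
cat > m.py <<'E'
from h import *
def quad(img,box):
    h=cv2.cvtColor(img,cv2.COLOR_RGB2HSV);m=cv2.inRange(h,(0,150,120),(6,255,255))|cv2.inRange(h,(174,150,120),(180,255,255))
    z=np.zeros_like(m);x0,y0,x1,y1=box;z[y0:y1,x0:x1]=m[y0:y1,x0:x1]
    c=max(cv2.findContours(z,0,2)[0],key=cv2.contourArea);c=cv2.convexHull(c)
    return c[:,0]
E
python3 - <<'E'
from m import *
a=snap('scene');b=snap('top')
H=quad(b['color'],(160,210,240,285))
W=np.array([onz(b,p,.188)[:2] for p in H.astype(float)],np.float32)
r=cv2.minAreaRect(W*1000);print('bin rect mm',r)
print(cv2.boxPoints(r))
H2=quad(a['color'],(110,160,200,215));W2=np.array([onz(a,p,.188)[:2] for p in H2.astype(float)],np.float32)
print('scene rect',cv2.minAreaRect(W2*1000))
print('corners tri',[tri(a,p,b,q) for p,q in [((168.7,167),(183,221.6)),((186.2,186.2),(223,235.6)),((121.3,180),(167.6,262.4))]])
print('tab top',tri(a,(139.5-2,252.5-165+165),b,(192,258)) and [onz(b,(192.5,257),.209)])
for n,s,p in(('top',b,[(297,235.3),(332,236.5)]),('scene',a,[(262.1,275.8),(302.3,295.5)])):
    print(n,[onz(s,q,.005)for q in p])
print('green end',tri(a,(340.5,284.5),b,(377,248.5)))
print('green rim pt',tri(a,(355,303),b,(376,237)))
# jar: rim ellipse center scene panel(600,420-300)->, base
print('rim scene',onz(a,(310+(597-400)/4,265+(420-300)/4),.08),'rim top',onz(b,(320+(695-400)/5,210+122/5),.08))
E
```

```text
bin rect mm ((454.05523681640625, 421.5872497558594), (123.91654205322266, 118.49170684814453), 70.50604248046875)
[[377.52963 382.95142]
 [489.22897 343.40985]
 [530.5808  460.22308]
 [418.8815  499.76465]]
scene rect ((444.1007080078125, 404.048583984375), (147.73817443847656, 119.75804138183594), 68.2401351928711)
corners tri [(array([0.5311402 , 0.45479189, 0.18132168]), np.float64(0.008403545525568882)), (array([0.48785468, 0.34846188, 0.18120094]), np.float64(0.0006481360178072524)), (array([0.42010454, 0.49558946, 0.1844434 ]), np.float64(0.0037457063499058145))]
tab top [array([0.43141207, 0.42452341, 0.209     ])]
top [array([0.49457459, 0.14120799, 0.005     ]), array([0.48841065, 0.03029137, 0.005     ])]
scene [array([0.49530483, 0.14375756, 0.005     ]), array([0.49115847, 0.03167089, 0.005     ])]
green end (array([ 0.44499796, -0.08150043,  0.12527335]), np.float64(8.483070492157386e-05))
green rim pt (array([ 0.48154765, -0.09700061,  0.05796721]), np.float64(0.0012040103283350184))
rim scene [ 0.48497921 -0.10351356  0.08      ] rim top [ 0.48762693 -0.10057191  0.08      ]
```

```bash
python3 - <<'E'
from h import *
go([.432,.427,.33],[180,0,-19.5])
E
```

```text
dp [ 2.957  1.442 -1.146] rot [ 0.001 -0.     0.037]
```

```bash
python3 -m creep '[{"grip":0,"delta_pos":[0,0,-0.5],"rotation":[0,0,0.037]},{"grip":0,"delta_pos":[0,0,-1],"rotation":[0,0,0.037]},{"grip":0,"delta_pos":[0.3,0.15,-1],"rotation":[0,0,0.037]},{"grip":0,"delta_pos":[0.65,0.33,-1],"rotation":[0,0,0.037]},{"grip":0,"delta_pos":[0.95,0.47,-1],"rotation":[0,0,0.037]}]'
python3 -m creep '[{"grip":0,"delta_pos":[0.4,0.2,0],"rotation":[0,0,0]},{"grip":0,"delta_pos":[0.8,0.4,0],"rotation":[0,0,0]},{"grip":0.2,"delta_pos":[1,0.5,0],"rotation":[0,0,0]},{"grip":0.4,"delta_pos":[1,0.5,0],"rotation":[0,0,0]}]'
python3 -m creep '[{"grip":0.4,"delta_pos":[0.4,0.2,0],"rotation":[0,0,0]},{"grip":0.5,"delta_pos":[0.8,0.3,0],"rotation":[0,0,0]},{"grip":0.5,"delta_pos":[0.95,0.33,0],"rotation":[0,0,0]},{"grip":0.5,"delta_pos":[0.95,0.33,0],"rotation":[0,0,0]}]'
python3 - <<'E'
from h import *
s=snap('wrist','w1.png');o=ctrl.get_obs();print(o['tool_pos'],o['orientation'],o['joint_pos'],o['opening']);print(-s['R'].T@s['t'],s['R'][2])
E
```

```text
clock: 0.7
tool_pos: [0.2671, 0.5754, 0.316]
orientation: [-180.0, 0.0, -19.5]
force: [0.9, -0.3, 0.5]
opening: 0.0875
gripper_force: 0.0
clock: 1.1
tool_pos: [0.3458, 0.4937, 0.3162]
orientation: [-180.0, -0.0, -19.7]
force: [0.9, 0.4, -0.4]
opening: 0.0768
gripper_force: 0.0
clock: 1.5
tool_pos: [0.4237, 0.4323, 0.3154]
orientation: [180.0, 0.0, -19.7]
force: [0.2, 1.1, 0.1]
opening: 0.0467
gripper_force: 0.0
[0.42281654 0.43298365 0.31538979] [ 1.79975882e+02  1.88965737e-02 -1.96244996e+01] [ 6.41469450e+01  1.13455741e+01  8.61338114e-01 -1.64414357e-02
 -7.95417906e+01  6.23154746e+00] 0.04531440292732148
[0.48536624 0.41135997 0.4827539 ] [-0.23228112  0.08313651 -0.96908916]
```

View pics/w1.png

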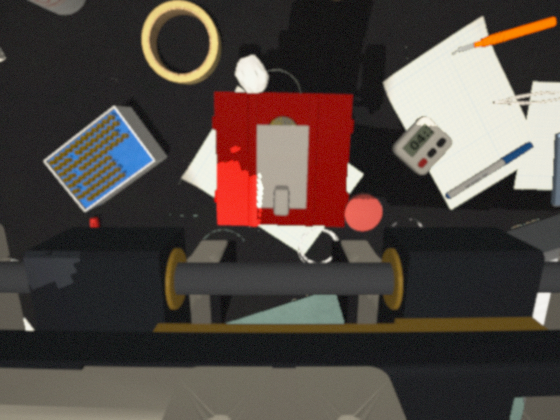

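The wrist view shows the lid at columns 215–352, rows 92–226, the closure centred at column 282 and the tab at about (282,202).

```bash
python3 - <<'E'
from m import *
s=snap('wrist')
H=quad(s['color'],(190,70,370,235)).astype(float)
r=cv2.minAreaRect(np.array([onz(s,p,.188)[:2]*1000 for p in H],np.float32));print(r)
g=cv2.cvtColor(s['color'],cv2.COLOR_RGB2GRAY);print(g[180:220:2,282]);print(g[202,266:300])
print('tab',onz(s,(282,202),.209), 'closure',[onz(s,p,.189) for p in((256,126),(309,126),(257,208),(306,208))])
print('port back edge',onz(s,(283,117),.184))
E
```

```text
((448.38604736328125, 415.0624084472656), (139.3119659423828, 117.15853118896484), 68.35515594482422)
[169 166 136 118 138 167 170 169 168 168 167 167 166 166 164 166 151  95
  53  46]
[168 167 169 168 169 169 168 155 141 148 159 166 168 168 169 167 167 166
 168 165 164 156 141 141 154 164 168 168 167 168 168 170 166 168]
tab [0.42390914 0.4351831  0.209     ] closure [array([0.4881558 , 0.43536285, 0.189     ]), array([0.47330418, 0.39368924, 0.189     ]), array([0.4217633 , 0.45952719, 0.189     ]), array([0.40722772, 0.41872497, 0.189     ])]
port back edge [0.48749559 0.41167913 0.184     ]
```

```bash
python3 -m creep '[{"grip":0.5,"delta_pos":[0,-0.024,0.3],"rotation":[0,0,0]},{"grip":0.5,"delta_pos":[0,-0.024,0.7],"rotation":[0,0,0]},{"grip":0.5,"delta_pos":[0,-0.024,0.95],"rotation":[0,0,0]},{"grip":1,"delta_pos":[0,-0.024,0.95],"rotation":[0,0,0]},{"grip":1,"delta_pos":[0,-0.024,0.95],"rotation":[0,0,0]}]'
python3 -m creep '[{"grip":1,"delta_pos":[0,0,0],"rotation":[0,0,0]},{"grip":1,"delta_pos":[0,0,0],"rotation":[0,0,0]},{"grip":1,"delta_pos":[0,0,0],"rotation":[0,0,0]}]'
```

```text
clock: 2.1
tool_pos: [0.4229, 0.4363, 0.2214]
orientation: [180.0, -0.0, -19.4]
force: [-0.3, 0.3, 1.1]
opening: 0.033
gripper_force: 0.0
clock: 2.4
tool_pos: [0.4235, 0.4359, 0.2221]
orientation: [-179.9, -0.0, -19.5]
force: [0.4, 0.3, -0.4]
opening: 0.0093
gripper_force: 0.0
```

```bash
python3 -m creep '[{"grip":1,"delta_pos":[0,0,0],"rotation":[0,0,0]},{"grip":1,"delta_pos":[0,0,0],"rotation":[0,0,0]}]'
python3 - <<'E'
from h import *
s=snap('wrist');b=snap('top');o=snap('scene')
cv2.imwrite('pics/w2.png',np.hstack([cv2.resize(s['color'][150:300,200:360],(426,400)),cv2.resize(o['color'][140:240,90:190],(374,400),interpolation=2)])[:,:,::-1])
E
```

```text
clock: 2.6
tool_pos: [0.4234, 0.4354, 0.2211]
orientation: [-180.0, -0.0, -19.5]
force: [0.6, 0.2, 0.3]
opening: 0.0008
gripper_force: 0.0
```

View pics/w2.png

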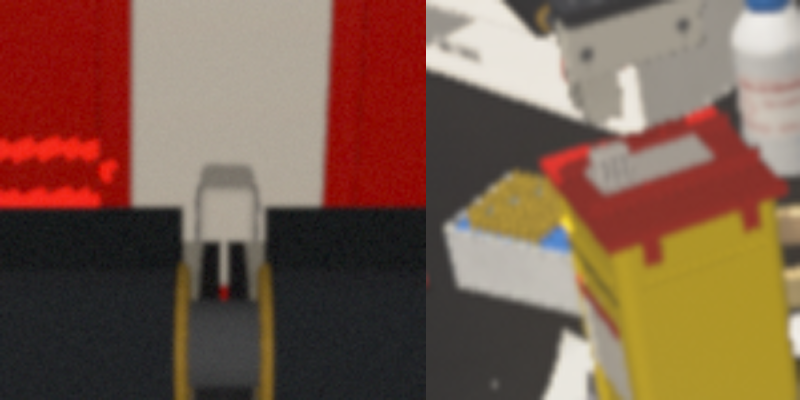

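In the wrist crop the closed fingers stand by the tab without it between them. The scene crop shows the fingertips at roughly (137,172), above and behind the tab. I'll check the geometry by projection.

```bash
python3 - <<'E'
from h import *
o=ctrl.get_obs();A=Ro.from_euler('xyz',o['orientation'],degrees=True);T=o['tool_pos']+A.apply([0,0,.022])
a=snap('scene');b=snap('top');w=snap('wrist')
for n,s in(('scene',a),('top',b),('wrist',w)):print(n,'tip',proj(s,T)[0],'tcp',proj(s,o['tool_pos'])[0])
# tab top corners seen in scene crop: scale 3.74 x,4 y ; offset 90,140 
sx=lambda x,y:(90+(x-426)/3.74,140+y/4)
print('tab scene px',sx(607,150), 'tab tri top/scene',tri(a,sx(607,150),b,(192.5,257)))
im=np.hstack([cv2.resize(s['color'][int(c[1])-40:int(c[1])+40,int(c[0])-40:int(c[0])+40],(400,400),interpolation=2) for s,c in((a,proj(a,T)[0]),(b,proj(b,T)[0]))])
for k in(0,400):cv2.circle(im,(200+k,200),3,(0,0,255),-1)
cv2.imwrite('pics/c3.png',im[:,:,::-1])
E
```

```text
scene tip [137.84274174 180.95547405] tcp [136.20835506 172.45710471]
top tip [189.30756265 260.17304533] tcp [187.26296237 260.20367861]
wrist tip [285.51544782 236.00095725] tcp [285.71032256 249.8134038 ]
tab scene px (138.39572192513367, 177.5) tab tri top/scene (array([0.42764632, 0.42824617, 0.20794828]), np.float64(0.010155694452640378))
```

View pics/c3.png

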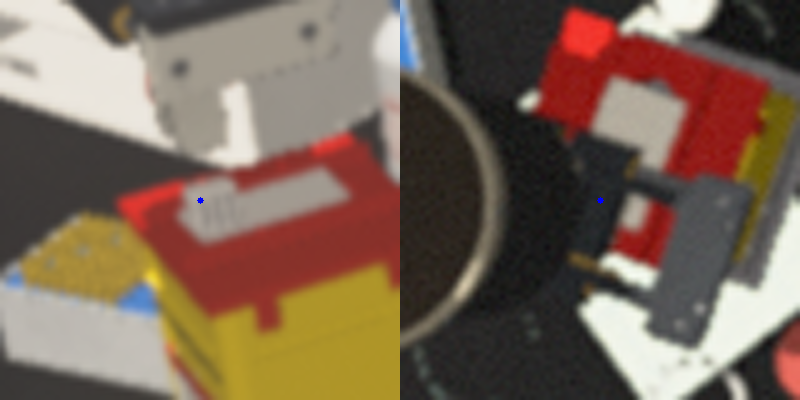

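The predicted tip (blue) lies on the tab in the scene crop. The real fingers end higher, around crop (235,165). I'll check the overhang value and find the real fingertips across views.

```bash
python3 -m creep '[{"grip":0.3,"delta_pos":[0,0,0],"rotation":[0,0,0]},{"grip":0.3,"delta_pos":[0,0,0],"rotation":[0,0,0]},{"grip":0.3,"delta_pos":[0,0,0],"rotation":[0,0,0]},{"grip":0.3,"delta_pos":[0,0,0],"rotation":[0,0,0]},{"grip":0.3,"delta_pos":[0,0,0],"rotation":[0,0,0]}]'
python3 - <<'E'
from h import *
print(ctrl.finger_overhang)
a=snap('scene');w=snap('wrist')
o=ctrl.get_obs();A=Ro.from_euler('xyz',o['orientation'],degrees=True)
g=o['opening']/2;P=[o['tool_pos']+A.apply([x,y,z]) for x in(-.0095,.0095) for y in(-g,g) for z in(-.02,.022)]
im1=cv2.resize(a['color'][140:215,85:185],(600,450),interpolation=2);im1=im1[:, :400]
im2=cv2.resize(w['color'][130:280,200:370],(400,450*400//400),interpolation=2)
for p,q in zip(proj(a,P),proj(w,P)):
  cv2.circle(im1,(int((p[0]-85)*6),int((p[1]-140)*6)),3,(0,0,255),-1)
  cv2.circle(im2,(int((q[0]-200)*400/170),int((q[1]-130)*3)),3,(0,0,255),-1)
cv2.imwrite('pics/c4.png',np.hstack([im1,im2])[:,:,::-1])
E
```

```text
clock: 3.4
tool_pos: [0.4233, 0.4354, 0.2208]
orientation: [180.0, -0.0, -19.5]
force: [-0.4, -0.1, -0.3]
opening: 0.0349
gripper_force: 0.0
0.022
```

View pics/c4.png

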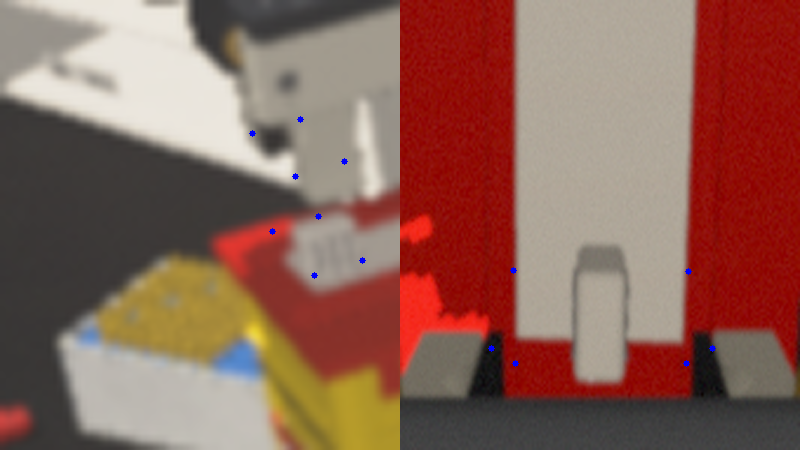

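The fingertips are really about 28 mm higher than the reported TCP plus 22 mm. In the scene crop the near fingertip is at (328,200), where I predicted (338,268), and the wrist view agrees. I'll go down in small steps and watch the force.

```bash
python3 -m creep '[{"grip":0.5,"delta_pos":[0,0,0.06],"rotation":[0,0,0]},{"grip":0.5,"delta_pos":[0,0,0.12],"rotation":[0,0,0]},{"grip":0.5,"delta_pos":[0,0,0.18],"rotation":[0,0,0]},{"grip":0.5,"delta_pos":[0,0,0.18],"rotation":[0,0,0]}]'
python3 - <<'E'
from h import *
o=ctrl.get_obs();print(o['tool_pos'])
a=snap('scene');w=snap('wrist')
im1=cv2.resize(a['color'][140:215,100:167],(400,450),interpolation=2)
im2=cv2.resize(w['color'][130:280,200:370],(400,450),interpolation=2)
cv2.imwrite('pics/c5.png',np.hstack([im1,im2])[:,:,::-1])
E
```

```text
clock: 3.9
tool_pos: [0.4229, 0.4348, 0.2013]
orientation: [179.9, 0.0, -19.5]
force: [0.3, -0.1, -0.2]
opening: 0.0435
gripper_force: 0.0
[0.42285522 0.43478284 0.20130871]
```

View pics/c5.png

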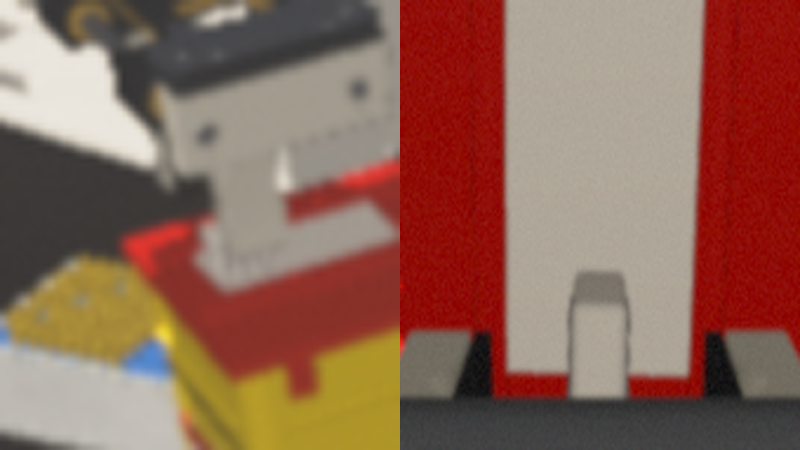

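```bash
python3 -m creep '[{"grip":1,"delta_pos":[0,0,0],"rotation":[0,0,0]},{"grip":1,"delta_pos":[0,0,0],"rotation":[0,0,0]},{"grip":1,"delta_pos":[0,0,0],"rotation":[0,0,0]},{"grip":1,"delta_pos":[0,0,0],"rotation":[0,0,0]},{"grip":1,"delta_pos":[0,0,0],"rotation":[0,0,0]}]'
```

```text
clock: 4.5
tool_pos: [0.4233, 0.4354, 0.2029]
orientation: [-180.0, -0.0, -19.5]
force: [-0.7, 0.7, 0.4]
opening: 0.0094
gripper_force: 0.0
```

```bash
python3 -m creep '[{"grip":0.5,"delta_pos":[0,0,0],"rotation":[0,0,0]},{"grip":0.5,"delta_pos":[0,0,0],"rotation":[0,0,0]},{"grip":0.5,"delta_pos":[0,0,0],"rotation":[0,0,0]},{"grip":0.5,"delta_pos":[0,0,0.06],"rotation":[0,0,0]},{"grip":0.5,"delta_pos":[0,0,0.12],"rotation":[0,0,0]}]'
python3 -m creep '[{"grip":1,"delta_pos":[0,0,0],"rotation":[0,0,0]},{"grip":1,"delta_pos":[0,0,0],"rotation":[0,0,0]},{"grip":1,"delta_pos":[0,0,0],"rotation":[0,0,0]},{"grip":1,"delta_pos":[0,0,0],"rotation":[0,0,0]},{"grip":1,"delta_pos":[0,0,0],"rotation":[0,0,0]}]'
```

```text
clock: 5.0
tool_pos: [0.4232, 0.4354, 0.1903]
orientation: [-180.0, 0.0, -19.5]
force: [-0.1, -0.3, 0.6]
opening: 0.0417
gripper_force: 0.0
clock: 5.5
tool_pos: [0.4231, 0.4349, 0.1909]
orientation: [179.9, 0.0, -19.5]
force: [-0.1, -0.2, 1.8]
opening: 0.0119
gripper_force: 30.0
```

Tab gripped (11.9 mm, 30 N). Sliding the closure open.

```bash
python3 -m creep '[{"grip":1,"delta_pos":[-0.1,0,0],"rotation":[0,0,0]},{"grip":1,"delta_pos":[-0.22,0,0],"rotation":[0,0,0]},{"grip":1,"delta_pos":[-0.34,0,0],"rotation":[0,0,0]},{"grip":1,"delta_pos":[-0.44,0,0],"rotation":[0,0,0]},{"grip":1,"delta_pos":[-0.44,0,0],"rotation":[0,0,0]}]'
python3 -m creep '[{"grip":1,"delta_pos":[0,0,0],"rotation":[0,0,0]},{"grip":0.5,"delta_pos":[0,0,0],"rotation":[0,0,0]},{"grip":0.5,"delta_pos":[0,0,0],"rotation":[0,0,0]},{"grip":0.5,"delta_pos":[0,0,0],"rotation":[0,0,0]}]'
```

```text
clock: 6.0
tool_pos: [0.3863, 0.4487, 0.1914]
orientation: [180.0, -0.5, -19.5]
force: [31.7, -8.3, -7.6]
opening: 0.0113
gripper_force: 29.9
clock: 6.4
tool_pos: [0.3808, 0.4506, 0.1907]
orientation: [-180.0, 0.0, -19.5]
force: [-0.1, 0.1, 0.3]
opening: 0.0298
gripper_force: 0.0
```

```bash
python3 -m creep '[{"grip":0.5,"delta_pos":[0,0,-0.3],"rotation":[0,0,0]},{"grip":0.5,"delta_pos":[0,0,-0.8],"rotation":[0,0,0]},{"grip":0.5,"delta_pos":[0.2,0,-1],"rotation":[0,0,0]},{"grip":0.5,"delta_pos":[0.3,0,-1],"rotation":[0,0,0]},{"grip":0.5,"delta_pos":[0.3,0,-1],"rotation":[0,0,0]}]'
python3 - <<'E'
from h import *
o=ctrl.get_obs();A=Ro.from_euler('xyz',o['orientation'],degrees=True);print(o['tool_pos'])
a=snap('scene');w=snap('wrist')
im1=cv2.resize(a['color'][100:212,90:190],(400,450),interpolation=2)
for z in(-.007,.022):
  q=proj(a,o['tool_pos']+A.apply([0,0,z]))[0];cv2.circle(im1,(int((q[0]-90)*4),int((q[1]-100)*4.02)),3,(0,0,255),-1)
im2=cv2.resize(w['color'][90:280,200:370],(400,450),interpolation=2)
cv2.imwrite('pics/c6.png',np.hstack([im1,im2])[:,:,::-1])
E
```

```text
clock: 6.9
tool_pos: [0.4101, 0.4402, 0.2909]
orientation: [-179.9, 0.0, -19.5]
force: [-1.6, -0.1, -1.2]
opening: 0.044
gripper_force: 0.0
[0.41006534 0.44023961 0.29085983]
```

View pics/c6.png

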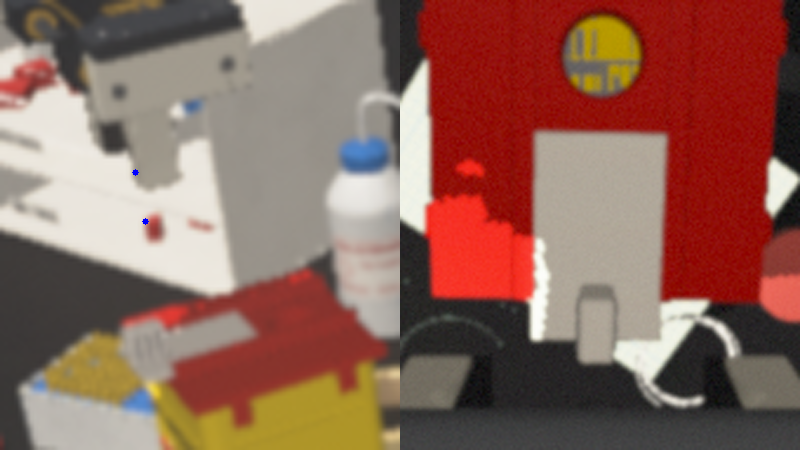

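The wrist crop shows the port fully uncovered, a circle centred at px (286,113), with the closure drawn forward. Next I'll locate the port and travel to the jar.

```bash
python3 - <<'E'
from h import *
s=snap('wrist')
h=cv2.cvtColor(s['color'],cv2.COLOR_RGB2HSV);red=cv2.inRange(h,(0,120,60),(8,255,255))|cv2.inRange(h,(172,120,60),(180,255,255))
z=(255-red)[93:140,255:315];c=max((c for c in cv2.findContours(z.copy(),0,2)[0] if len(c)>4 and cv2.boundingRect(c)[1]+cv2.boundingRect(c)[3]<40),key=cv2.contourArea)
(u,v),r=cv2.minEnclosingCircle(c);print(u+255,v+93,r,'port',onz(s,(u+255,v+93),.184))
o=ctrl.get_obs();A=Ro.from_euler('xyz',o['orientation'],degrees=True);print('cam in tool',A.inv().apply(-s['R'].T@s['t']-o['tool_pos']))
go([.39,-.058,.30],[180,-30,-23])
E
```

```text
284.5385437011719 112.9946460723877 18.172922134399414 port [0.47605241 0.41647863 0.184     ]
cam in tool [ 0.06523655 -0.00085491 -0.16741649]
dp [ 1.483  4.757 -0.097] rot [-0.009  0.334  0.038]
```

```bash
for i in 1; do :; done
python3 -m creep '[{"grip":0.5,"delta_pos":[0.15,0.48,0],"rotation":[0,0,0]},{"grip":0.5,"delta_pos":[0.3,0.95,0],"rotation":[0,0,0]}]' >/dev/null
python3 -m creep '[{"grip":0.5,"delta_pos":[0.15,0.48,0],"rotation":[0,0,0]},{"grip":0.5,"delta_pos":[0.3,0.95,0],"rotation":[0,0,0]}]' >/dev/null
python3 -m creep '[{"grip":0.5,"delta_pos":[0.15,0.48,0],"rotation":[0,0,0]},{"grip":0.5,"delta_pos":[0.3,0.95,0],"rotation":[0,0,0]}]' >/dev/null
python3 -m creep '[{"grip":0.5,"delta_pos":[0.15,0.48,0],"rotation":[0,0,0]},{"grip":0.5,"delta_pos":[0.3,0.95,0],"rotation":[0,0,0]}]' >/dev/null
python3 -m creep '[{"grip":0.5,"delta_pos":[0.15,0.48,0],"rotation":[0,0.08,0]},{"grip":0.5,"delta_pos":[0.28,0.95,0],"rotation":[0,0.17,0.02]},{"grip":0.5,"delta_pos":[0.28,0.95,0],"rotation":[0,0.26,0.03]},{"grip":0.5,"delta_pos":[0.28,0.95,0],"rotation":[-0.009,0.334,0.038]},{"grip":0.5,"delta_pos":[0.28,0.95,0],"rotation":[-0.009,0.334,0.038]}]'
python3 - <<'E'
from h import *
s=snap('wrist','w3.png');a=snap('scene','s3.png')
o=ctrl.get_obs();A=Ro.from_euler('xyz',o['orientation'],degrees=True);print(o['tool_pos'],o['orientation'],'cam in tool',A.inv().apply(-s['R'].T@s['t']-o['tool_pos']))
for n,q in(('wrist',s),('scene',a)):
    h=cv2.cvtColor(q['color'],cv2.COLOR_RGB2HSV);m=cv2.inRange(h,(45,120,50),(85,255,255))
    c=max(cv2.findContours(m,0,2)[0],key=cv2.contourArea);print(n,cv2.contourArea(c),cv2.minAreaRect(c),cv2.boxPoints(cv2.minAreaRect(c)).tolist())
print(proj(s,[[.445,-.0815,.125]]))
E
```

```text
clock: 8.35
tool_pos: [0.3897, -0.0581, 0.2889]
orientation: [-179.8, -30.3, -23.0]
force: [0.6, 0.8, 0.2]
opening: 0.0438
gripper_force: 0.0
[ 0.38985403 -0.05690166  0.28930005] [-179.85129444  -30.10220617  -22.81333953] cam in tool [ 0.06390724  0.00031735 -0.16784523]
wrist 197.0 ((285.0, 207.5), (25.0, 10.0), 90.0) [[280.0, 195.0], [290.0, 195.0], [290.0, 220.0], [280.0, 220.0]]
scene 55.5 ((346.3780517578125, 291.0975341796875), (22.176673889160156, 5.15373420715332), 51.34019470214844) [[337.43902587890625, 284.0487365722656], [341.46343994140625, 280.8292541503906], [355.31707763671875, 298.1463317871094], [351.29266357421875, 301.3658142089844]]
[[285.30504241 215.95448146]]
```

```bash
python3 - <<'E'
from h import *
s=snap('wrist');a=snap('scene');b=snap('top')
h=cv2.cvtColor(s['color'],cv2.COLOR_RGB2HSV);m=cv2.inRange(h,(45,100,40),(85,255,255))
for r in range(190,224,3):
    x=np.flatnonzero(m[r]);print(r,(x.min(),x.max(),s['color'][r,285]) if len(x) else None)
print(tri(s,(285,216),a,(340.5,284.5)),tri(s,(285,216),b,(377,248.5)))
print('lower pt', tri(s,(285,196),a,(353.3,299.7)))
E
```

```text
190 None
193 None
196 (np.int64(283), np.int64(290), array([ 42, 222, 100], dtype=uint8))
199 (np.int64(283), np.int64(290), array([ 37, 180,  84], dtype=uint8))
202 (np.int64(283), np.int64(290), array([ 34, 174,  81], dtype=uint8))
205 (np.int64(283), np.int64(290), array([ 31, 174,  77], dtype=uint8))
208 (np.int64(282), np.int64(290), array([ 32, 175,  78], dtype=uint8))
211 (np.int64(282), np.int64(290), array([ 28, 187,  83], dtype=uint8))
214 (np.int64(281), np.int64(291), array([ 61, 254, 145], dtype=uint8))
217 (np.int64(281), np.int64(291), array([ 62, 254, 146], dtype=uint8))
220 (np.int64(284), np.int64(288), array([ 98, 170, 111], dtype=uint8))
223 None
(array([ 0.44549007, -0.0804422 ,  0.12419184]), np.float64(0.0014348306488998358)) (array([ 0.44453592, -0.0801405 ,  0.12819751]), np.float64(0.0015908869242293306))
lower pt (array([ 0.481333  , -0.0946304 ,  0.06624544]), np.float64(0.0022479714541547508))
```

```bash
python3 - <<'E'
from h import *
E=np.array([.445,-.0805,.125]);x=np.array([.464,-.187,-.866])
for d in(-.03,.028):go(E+d*x,[180,-30,-22])
E
```

```text
dp [-0.317  0.015  1.433] rot [ 0.004  0.    -0.01 ]
dp [-0.317  0.011  2.013] rot [ 0.004  0.    -0.01 ]
```

```bash
python3 -m creep '[{"grip":0.5,"delta_pos":[-0.317,0.013,0.2],"rotation":[0,0,0]},{"grip":0.5,"delta_pos":[-0.317,0.013,0.6],"rotation":[0,0,0]},{"grip":0.5,"delta_pos":[-0.317,0.013,1],"rotation":[0,0,0]}]'
python3 -m creep '[{"grip":0.5,"delta_pos":[0,0,0.25],"rotation":[0,0,0]},{"grip":0.5,"delta_pos":[0,0,0.43],"rotation":[0,0,0]},{"grip":0.5,"delta_pos":[0,0,0.6],"rotation":[0,0,0]},{"grip":0.5,"delta_pos":[0,0,0.8],"rotation":[0,0,0]}]'
python3 -m creep '[{"grip":0.5,"delta_pos":[0,0,0.1],"rotation":[0,0,0]},{"grip":0.5,"delta_pos":[0,0,0.21],"rotation":[0,0,0]},{"grip":0.5,"delta_pos":[0,0,0.21],"rotation":[0,0,0]}]'
python3 -c "
from h import *
go(np.array([.445,-.0805,.125])+.028*np.array([.464,-.187,-.866]),[180,-30,-22])"
```

```text
clock: 8.9
tool_pos: [0.4203, -0.0549, 0.2378]
orientation: [-179.6, -28.0, -22.2]
force: [0.3, 1.7, 1.4]
opening: 0.044
gripper_force: 0.0
clock: 9.3
tool_pos: [0.4664, -0.0802, 0.1886]
orientation: [179.8, -25.6, -23.2]
force: [0.1, 1.4, 1.0]
opening: 0.0437
gripper_force: 0.0
clock: 9.6
tool_pos: [0.4771, -0.084, 0.1755]
orientation: [179.7, -25.1, -23.1]
force: [0.2, 0.3, -0.5]
opening: 0.0439
gripper_force: 0.0
dp [-0.469  0.088  0.606] rot [ 0.009  0.055 -0.011]
```

```bash
python3 -c "
from h import *
print(ctrl.get_obs()['joint_pos'])"
```

```text
[ 24.41035718 -10.5509048  -58.1710211   38.17529913 -30.7471362
  11.18245746]
```

```bash
python3 -m creep '[{"grip":0.5,"delta_pos":[0,0,-0.4],"rotation":[0,0,0]},{"grip":0.5,"delta_pos":[0,0,-0.8],"rotation":[0,0,0]},{"grip":0.5,"delta_pos":[0,0,-1],"rotation":[0,0,0]},{"grip":0.5,"delta_pos":[0,0,-1],"rotation":[0,0,0]}]'
python3 -c "
from h import *
go([.4506,-.0827,.2],[180,0,-22]);print(ctrl.get_obs()['joint_pos'])"
```

```text
clock: 10.0
tool_pos: [0.4384, -0.0646, 0.2707]
orientation: [-179.8, -25.4, -23.1]
force: [-0.0, -0.4, -1.2]
opening: 0.0441
gripper_force: 0.0
dp [-0.138  0.121  0.717] rot [ 0.    -0.282 -0.011]
[ 36.52605926 -21.87618756 -49.41517029  27.76781461 -52.20456063
  15.16653346]
```

```bash
python3 -m creep '[{"grip":0.5,"delta_pos":[0,0,0],"rotation":[0,-0.09,0]},{"grip":0.5,"delta_pos":[0,0.05,0.2],"rotation":[0,-0.18,0]},{"grip":0.5,"delta_pos":[-0.1,0.12,0.5],"rotation":[0,-0.28,-0.01]},{"grip":0.5,"delta_pos":[-0.14,0.12,0.7],"rotation":[0,-0.282,-0.011]},{"grip":0.5,"delta_pos":[-0.14,0.12,0.7],"rotation":[0,-0.282,-0.011]}]'
python3 - <<'E'
from h import *
s=snap('wrist','w4.png')
h=cv2.cvtColor(s['color'],cv2.COLOR_RGB2HSV);m=cv2.inRange(h,(45,100,40),(85,255,255));m[300:]=0
c=max(cv2.findContours(m,0,2)[0],key=cv2.contourArea);print(cv2.boundingRect(c))
print(proj(s,[[.445,-.0805,.125],[.481,-.0946,.066]]),ctrl.get_obs()['joint_pos'])
go([.4506,-.0827,.098],[180,0,-22])
E
```

```text
clock: 10.5
tool_pos: [0.448, -0.0854, 0.1935]
orientation: [179.4, 0.7, -22.4]
force: [-0.3, -0.9, -0.4]
opening: 0.0438
gripper_force: 0.0
(271, 134, 19, 91)
[[279.37073526 219.87812111]
 [278.5897032  156.37206714]] [ 14.28092532   0.7238712  -27.13268188   0.20797236 -62.82402011
  53.28992545]
dp [ 0.022 -0.042  0.975] rot [ 0.006  0.005 -0.004]
```

```bash
python3 -m creep '[{"grip":0.5,"delta_pos":[0.022,-0.042,0.4],"rotation":[0.006,0.005,-0.004]},{"grip":0.5,"delta_pos":[0.022,-0.042,0.7],"rotation":[0.006,0.005,-0.004]},{"grip":0.5,"delta_pos":[0.022,-0.042,0.98],"rotation":[0.006,0.005,-0.004]},{"grip":0.5,"delta_pos":[0.022,-0.042,0.98],"rotation":[0.006,0.005,-0.004]}]'
python3 -m creep '[{"grip":1,"delta_pos":[0,0,0],"rotation":[0,0,0]},{"grip":1,"delta_pos":[0,0,0],"rotation":[0,0,0]},{"grip":1,"delta_pos":[0,0,0],"rotation":[0,0,0]},{"grip":1,"delta_pos":[0,0,0],"rotation":[0,0,0]},{"grip":1,"delta_pos":[0,0,0],"rotation":[0,0,0]}]'
```

```text
clock: 10.95
tool_pos: [0.4491, -0.0814, 0.0982]
orientation: [-179.9, -0.1, -21.8]
force: [-0.3, 0.1, -0.7]
opening: 0.0435
gripper_force: 0.0
clock: 11.45
tool_pos: [0.4522, -0.0815, 0.1003]
orientation: [-179.8, -0.3, -21.8]
force: [0.4, -0.8, -0.4]
opening: 0.0113
gripper_force: 29.4
```

```bash
python3 -m creep '[{"grip":1,"delta_pos":[-0.04,0,-0.1],"rotation":[0,0,0]},{"grip":1,"delta_pos":[-0.12,0,-0.3],"rotation":[0,0,0]},{"grip":1,"delta_pos":[-0.2,0,-0.6],"rotation":[0,0,0]},{"grip":1,"delta_pos":[-0.25,0,-0.9],"rotation":[0,0,0]},{"grip":1,"delta_pos":[-0.25,0,-1],"rotation":[0,0,0]}]'
python3 -m creep '[{"grip":1,"delta_pos":[0,0,-0.4],"rotation":[0,0,0]},{"grip":1,"delta_pos":[0,0,-0.8],"rotation":[0,0,0]},{"grip":1,"delta_pos":[0,0,-1],"rotation":[0,0,0]}]'
python3 - <<'E'
from h import *
s=snap('wrist','w5.png');a=snap('scene','s5.png');b=snap('top','t5.png');o=ctrl.get_obs();print(o['joint_pos'])
for n,q,k in(('w',s,300),('s',a,420),('t',b,420)):
    h=cv2.cvtColor(q['color'],cv2.COLOR_RGB2HSV);m=cv2.inRange(h,(45,100,40),(85,255,255));m[k:]=0
    if n=='t':m[:,500:]=0
    c=max(cv2.findContours(m,0,2)[0],key=cv2.contourArea);print(n,cv2.contourArea(c),cv2.boxPoints(cv2.minAreaRect(c)).tolist(),'tcp',proj(q,o['tool_pos']))
E
```

```text
clock: 11.95
tool_pos: [0.4288, -0.0722, 0.2032]
orientation: [-179.7, -0.5, -21.8]
force: [-0.1, -0.5, -0.2]
opening: 0.0117
gripper_force: 29.4
clock: 12.25
tool_pos: [0.4282, -0.0727, 0.3032]
orientation: [-179.7, -0.4, -21.8]
force: [0.3, -0.3, -1.5]
opening: 0.0115
gripper_force: 29.4
[ 1.66435063e+01 -6.18119540e+00 -1.95634723e+01  1.23613395e-02
 -7.61829617e+01  5.15230217e+01]
w 2504.5 [[270.719482421875, 261.8914489746094], [276.3167724609375, 144.3484344482422], [301.49774169921875, 145.54751586914062], [295.90045166015625, 263.09051513671875]] tcp [[285.30620471 248.86761909]]
s 129.0 [[339.076904296875, 207.61538696289062], [344.15380859375, 204.23077392578125], [361.076904296875, 229.61538696289062], [356.0, 233.0]] tcp [[335.99754629 208.12810124]]
t 23.0 [[461.0, 34.0], [471.0, 34.0], [471.0, 41.0], [461.0, 41.0]] tcp [[391.05217935 253.86350484]]
```

```bash
cat > ax.py <<'E'
from h import *
def inhand(lo,hi,box=None,show=True):
    s=snap('scene');o=ctrl.get_obs();A=Ro.from_euler('xyz',o['orientation'],degrees=True)
    h=cv2.cvtColor(s['color'],cv2.COLOR_RGB2HSV);m=cv2.inRange(h,lo,hi)
    if box: z=np.zeros_like(m);x0,y0,x1,y1=box;z[y0:y1,x0:x1]=m[y0:y1,x0:x1];m=z
    c=max(cv2.findContours(m,0,2)[0],key=cv2.contourArea)
    z=np.zeros_like(m);cv2.drawContours(z,[c],-1,255,-1);p=np.argwhere(z)[:,::-1].astype(float)
    q=p-p.mean(0);v=np.linalg.svd(q,full_matrices=False)[2][0];t=q@v;n=A.as_matrix()[:,1]
    out=[]
    for e in(t.min(),t.max()):
        O,d=ray(s,p.mean(0)+v*e);X=O+d*(n@(o['tool_pos']-O))/(n@d);out.append(A.inv().apply(X-o['tool_pos']))
    a,b=out
    if a[2]>b[2]:a,b=b,a
    d=(b-a)/np.linalg.norm(b-a)
    print('top(tool)',a,'bottom',b,'len',np.linalg.norm(b-a),'ang from tool z toward x',np.degrees(np.arctan2(d[0],d[2])))
    print('scene px',p.mean(0)+v*t.min(),p.mean(0)+v*t.max())
E
python3 - <<'E'
from ax import *
inhand((45,100,40),(85,255,255),(300,180,400,300))
E
```

```text
top(tool) [1.15675487e-02 3.37341070e-17 3.65299218e-03] bottom [5.33194125e-02 8.28973362e-17 7.36380813e-02] len 0.0814931336230399 ang from tool z toward x 30.81955333045346
scene px [341.08598937 208.67683601] [357.27146392 234.19349768]
```

```bash
python3 - <<'E'
from h import *
go([.4708,.4103,.375],[180,0,-22]);go([.4708,.4103,.365],[180,30.8,41])
E
```

```text
dp [-1.388 -4.646 -0.745] rot [-0.002 -0.003  0.002]
dp [-1.388 -4.645 -0.645] rot [-0.188 -0.31  -0.681]
```

```bash
python3 -m creep '[{"grip":1,"delta_pos":[0,0,-0.4],"rotation":[0,0,0]},{"grip":1,"delta_pos":[-0.1,-0.4,-0.7],"rotation":[0,0,0]},{"grip":1,"delta_pos":[-0.278,-0.929,-0.72],"rotation":[0,0,0]}]' >/dev/null
python3 -m creep '[{"grip":1,"delta_pos":[-0.14,-0.47,0],"rotation":[0,0,0]},{"grip":1,"delta_pos":[-0.278,-0.929,0],"rotation":[0,0,0]}]' >/dev/null
python3 -m creep '[{"grip":1,"delta_pos":[-0.14,-0.47,0],"rotation":[0,0,0]},{"grip":1,"delta_pos":[-0.278,-0.929,0],"rotation":[0,0,0]}]' >/dev/null
python3 -m creep '[{"grip":1,"delta_pos":[-0.14,-0.47,0],"rotation":[0,0,0]},{"grip":1,"delta_pos":[-0.278,-0.929,0],"rotation":[0,0,0]}]'
python3 -m creep '[{"grip":1,"delta_pos":[-0.14,-0.47,0],"rotation":[0,0,0]},{"grip":1,"delta_pos":[-0.278,-0.929,0],"rotation":[0,0,0]},{"grip":1,"delta_pos":[-0.278,-0.929,0],"rotation":[0,0,0]}]'
python3 - <<'E'
from h import *
go([.4708,.4103,.365],[180,30.8,41]);print(ctrl.get_obs()['joint_pos'])
E
```

```text
clock: 13.35
tool_pos: [0.461, 0.3089, 0.3702]
orientation: [-180.0, -0.2, -21.8]
force: [0.2, 0.8, -0.6]
opening: 0.0115
gripper_force: 29.4
clock: 13.65
tool_pos: [0.4697, 0.4081, 0.3669]
orientation: [179.8, -0.1, -21.7]
force: [0.7, 0.0, -1.0]
opening: 0.012
gripper_force: 29.4
dp [ 0.002 -0.025  0.019] rot [-0.184 -0.307 -0.679]
[ 59.03006582  12.50608215   8.69428976   0.13548692 -86.38090668
   9.3037913 ]
```

```bash
python3 -m creep '[{"grip":1,"delta_pos":[0,0,0],"rotation":[-0.023,-0.038,-0.085]},{"grip":1,"delta_pos":[0,0,0],"rotation":[-0.046,-0.077,-0.17]},{"grip":1,"delta_pos":[0,0,0],"rotation":[-0.069,-0.115,-0.255]},{"grip":1,"delta_pos":[0,0,0],"rotation":[-0.092,-0.154,-0.34]},{"grip":1,"delta_pos":[0,0,0],"rotation":[-0.115,-0.192,-0.425]}]' >/dev/null
python3 - <<'E'
from h import *
go([.4708,.4103,.365],[180,30.8,41])
E
```

```text
dp [ 0.04  -0.073  0.041] rot [-0.071 -0.117 -0.255]
```

```bash
python3 -m creep '[{"grip":1,"delta_pos":[0.02,-0.04,0.02],"rotation":[-0.024,-0.039,-0.085]},{"grip":1,"delta_pos":[0.03,-0.06,0.03],"rotation":[-0.047,-0.078,-0.17]},{"grip":1,"delta_pos":[0.04,-0.073,0.04],"rotation":[-0.071,-0.117,-0.255]},{"grip":1,"delta_pos":[0.04,-0.073,0.04],"rotation":[-0.071,-0.117,-0.255]},{"grip":1,"delta_pos":[0.04,-0.073,0.04],"rotation":[-0.071,-0.117,-0.255]}]'
python3 - <<'E'
from ax import *
go([.4708,.4103,.365],[180,30.8,41])
inhand((45,100,40),(85,255,255),(80,60,250,220))
s=snap('scene');b=snap('top');w=snap('wrist','w6.png')
cv2.imwrite('pics/s6.png',s['color'][:,:,::-1]);cv2.imwrite('pics/t6.png',b['color'][:,:,::-1])
print('port top',proj(s,[[.4768,.4155,.184]]),'axis over port px',proj(s,[[.4768,.4155,.375],[.4768,.4155,.28]]))
h=cv2.cvtColor(w['color'],cv2.COLOR_RGB2HSV);m=cv2.inRange(h,(45,100,40),(85,255,255));m[300:]=0
c=max(cv2.findContours(m,0,2)[0],key=cv2.contourArea);print(cv2.boxPoints(cv2.minAreaRect(c)).tolist())
print(proj(w,[[.4768,.4155,.375],[.4768,.4155,.28],[.4768,.4155,.184]]))
E
```

```text
clock: 14.65
tool_pos: [0.4708, 0.4113, 0.364]
orientation: [179.8, 30.7, 40.5]
force: [-0.2, 0.1, -0.8]
opening: 0.0117
gripper_force: 29.4
dp [-0.011  0.008 -0.005] rot [-0.001 -0.001 -0.005]
top(tool) [-7.05515218e-03 -7.49424630e-18 -2.09615049e-02] bottom [ 7.14180979e-02 -4.54821687e-17  6.52476795e-02] len 0.11657647464338734 ang from tool z toward x 42.3105158443107
scene px [157.22560357 140.95340428] [148.05969171  96.57459533]
port top [[161.92082257 179.34305307]] axis over port px [[149.32322617 101.53499836]
 [155.86349491 141.99721228]]
[[270.8848571777344, 261.9508056640625], [273.6151428222656, 144.5491943359375], [299.6243591308594, 145.154052734375], [296.8940734863281, 262.5556640625]]
[[286.51315501 256.24197866]
 [285.42415945 145.29318089]
 [284.81231982  83.71689746]]
```

```bash
python3 -m creep '[{"grip":1,"delta_pos":[0.1,-0.01,0.17],"rotation":[0,0,0]},{"grip":1,"delta_pos":[0.2,-0.015,0.34],"rotation":[0,0,0]},{"grip":1,"delta_pos":[0.3,-0.015,0.51],"rotation":[0,0,0]},{"grip":1,"delta_pos":[0.36,-0.015,0.61],"rotation":[0,0,0]},{"grip":1,"delta_pos":[0.36,-0.015,0.61],"rotation":[0,0,0]}]'
python3 -m creep '[{"grip":1,"delta_pos":[0.08,0,0.13],"rotation":[0,0,0]},{"grip":1,"delta_pos":[0.16,0,0.26],"rotation":[0,0,0]},{"grip":1,"delta_pos":[0.16,0,0.26],"rotation":[0,0,0]}]'
```

```text
clock: 15.35
tool_pos: [0.4695, 0.4115, 0.2948]
orientation: [179.9, 30.6, 40.6]
force: [0.7, -0.2, -0.5]
opening: 0.0117
gripper_force: 29.4
clock: 15.65
tool_pos: [0.4698, 0.4121, 0.2634]
orientation: [179.9, 30.7, 40.7]
force: [0.7, -0.4, 0.2]
opening: 0.0115
gripper_force: 29.4
```

```bash
python3 -m creep '[{"grip":1,"delta_pos":[0.08,0,0.13],"rotation":[0,0,0]},{"grip":1,"delta_pos":[0.16,0,0.26],"rotation":[0,0,0]},{"grip":1,"delta_pos":[0.23,0,0.385],"rotation":[0,0,0]},{"grip":1,"delta_pos":[0.23,0,0.385],"rotation":[0,0,0]}]'
python3 -c "
from h import *
s=snap('scene')
h=cv2.cvtColor(s['color'],cv2.COLOR_RGB2HSV);m=cv2.inRange(h,(45,100,40),(85,255,255));print(cv2.boundingRect(m[100:230,80:250]))"
```

```text
clock: 16.05
tool_pos: [0.4697, 0.4118, 0.2172]
orientation: [179.9, 30.8, 40.6]
force: [-0.6, -0.0, -1.1]
opening: 0.0112
gripper_force: 29.4
(76, 59, 8, 22)
```

```bash
python3 -m creep '[{"grip":0.6,"delta_pos":[0,0,0],"rotation":[0,0,0]},{"grip":0.6,"delta_pos":[0,0,0],"rotation":[0,0,0]},{"grip":0.6,"delta_pos":[0,0,0],"rotation":[0,0,0]},{"grip":0.6,"delta_pos":[0,0,0],"rotation":[0,0,0]}]'
python3 -m creep '[{"grip":0.5,"delta_pos":[-0.25,0,-0.43],"rotation":[0,0,0]},{"grip":0.5,"delta_pos":[-0.5,0,-0.85],"rotation":[0,0,0]},{"grip":0.5,"delta_pos":[-0.5,0,-0.85],"rotation":[0,0,0]}]'
python3 -c "
from h import *
for n in('scene','top','wrist'):
  s=snap(n,n+'7.png')
  h=cv2.cvtColor(s['color'],cv2.COLOR_RGB2HSV);m=cv2.inRange(h,(45,100,40),(85,255,255))
  print(n,[(cv2.boundingRect(c),cv2.contourArea(c)) for c in cv2.findContours(m,0,2)[0] if cv2.contourArea(c)>8])
  if n=='wrist':print(proj(s,[[.4768,.4155,.184]]))
go([.31,.3,.32],[180,0,41])
"
```

```text
clock: 16.5
tool_pos: [0.4707, 0.4127, 0.2206]
orientation: [179.9, 30.5, 40.7]
force: [-0.4, -0.0, -1.1]
opening: 0.0339
gripper_force: 0.0
clock: 16.8
tool_pos: [0.4725, 0.4133, 0.3266]
orientation: [179.9, 29.8, 40.7]
force: [-0.6, -0.9, 0.9]
opening: 0.0434
gripper_force: 0.0
scene [((519, 67, 7, 6), 11.0), ((371, 47, 4, 6), 14.0), ((523, 46, 15, 8), 43.0)]
top [((462, 34, 10, 8), 24.0)]
wrist []
[[287.73435934 111.80774541]]
dp [-1.687 -0.192  0.982] rot [-0.     0.338 -0.003]
```

```bash
python3 - <<'E'
from h import *
a=snap('scene');b=snap('top')
print('dome',tri(a,(236,137),b,(180,120)));print('spray',tri(a,(181,137),b,(137,150)))
print('rack tube blue', tri(a,(227,166),b,(240,144)),tri(a,(266,170),b,(222,150)))
print('shelf edge post', tri(a,(330,95),b,(272,107)), [onz(b,(200,108),z) for z in(.3,.4,.5)])
for n,s,R in(('scene',a,(240,255,310,305)),('top',b,(285,225,340,248))):
    h=cv2.cvtColor(s['color'],cv2.COLOR_RGB2HSV);m=cv2.inRange(h,(7,130,90),(19,255,255));z=np.zeros_like(m);x0,y0,x1,y1=R;z[y0:y1,x0:x1]=m[y0:y1,x0:x1]
    p=np.argwhere(z)[:,::-1].astype(float)
    W=np.array([onz(s,q,.006)[:2] for q in p]);c=W.mean(0);v=np.linalg.svd(W-c,full_matrices=False)[2][0];v*=np.sign(v[1]);t=(W-c)@v
    print(n,c,'az',np.degrees(np.arctan2(v[1],v[0])),t.min(),t.max(),'ends',c+v*t.min(),c+v*t.max())
E
```

```text
dome (array([0.83155766, 0.48141661, 0.14045144]), np.float64(0.0016243183339869026))
spray (array([0.73828326, 0.60656813, 0.14588071]), np.float64(0.011896707148315745))
rack tube blue (array([0.70903636, 0.34162073, 0.15300202]), np.float64(0.11310298341197503)) (array([0.76409574, 0.34950023, 0.09695019]), np.float64(0.03907368755497083))
shelf edge post (array([0.80578102, 0.18597674, 0.32716181]), np.float64(0.04886514965385351)) [array([0.80277483, 0.38788004, 0.3       ]), array([0.7620897 , 0.36625288, 0.4       ]), array([0.72140456, 0.34462573, 0.5       ])]
scene [0.49177235 0.08126182] az 86.62499336733869 -0.05074148031586846 0.06153835406750446 ends [0.48878516 0.03060834] [0.49539517 0.14269344]
top [0.49090198 0.08019847] az 85.9435932604376 -0.046829802878906805 0.06119076891355799 ends [0.48758931 0.03348598] [0.49523053 0.14123595]
```

```bash
python3 - <<'E'
from h import *
b=snap('top');a=snap('scene')
for n,s,R,z in(('can top',b,(312,196,332,214),.048),('dot/dish',b,(333,210,346,224),.0)):
    x0,y0,x1,y1=R;g=cv2.inRange(cv2.cvtColor(s['color'],cv2.COLOR_RGB2GRAY)[y0:y1,x0:x1],150,255)
    c=max(cv2.findContours(g,0,2)[0],key=cv2.contourArea);(u,v),r=cv2.minEnclosingCircle(c);print(n,u+x0,v+y0,r,onz(s,(u+x0,v+y0),z))
print('can scene top',onz(a,(313,252),.048), 'can tri',tri(a,(313,252),b,(322,205)))
print('box scene',onz(a,(312,242),.022))
E
```

```text
can top 321.0 205.0 6.708303928375244 [0.58411707 0.06607702 0.048     ]
dot/dish 339.0 217.0 5.385264873504639 [0.55062371 0.00487642 0.        ]
can scene top [0.58812268 0.06510613 0.048     ] can tri (array([0.5838259 , 0.06302134, 0.05153954]), np.float64(0.0008204596942876696))
box scene [0.65012593 0.10550389 0.022     ]
```

```bash
cat >> h.py <<'E'
def plan(way,cur=None):
    "way: list of (pos,rpy); prints per-leg dp, rot from the previous waypoint (leg = call)"
    o=ctrl.get_obs();p=np.array(o['tool_pos']);A=Ro.from_euler('xyz',o['orientation'],degrees=True)
    for q,r in way:
        B=Ro.from_euler('xyz',r,degrees=True);print('dp',np.round(A.inv().apply(np.array(q)-p)/.1,3),'rot',np.round((A.inv()*B).as_rotvec()/(np.pi/2),3));p=np.array(q);A=B
E
python3 - <<'E'
from h import *
plan([([.44,.36,.33],[180,0,30]),([.44,.27,.33],[180,0,-8]),([.45,.18,.31],[180,0,-46]),([.47,.10,.25],[180,0,-84]),([.4893,.052,.17],[180,30,-93.7]),([.4893,.052,.08],[180,30,-93.7])])
E
```

```text
dp [-0.555  0.2    0.186] rot [0.033 0.339 0.116]
dp [-0.45   0.779  0.   ] rot [-0.    -0.     0.422]
dp [0.224 0.877 0.2  ] rot [ 0.    -0.     0.422]
dp [0.714 0.412 0.6  ] rot [ 0.    -0.     0.422]
dp [ 0.498 -0.142  0.8  ] rot [ 0.028 -0.333  0.105]
dp [ 0.45  -0.     0.779] rot [0. 0. 0.]
```

```bash
python3 -m creep '[{"grip":0.5,"delta_pos":[-0.555,0.2,0.186],"rotation":[0.033,0.339,0.116]},{"grip":0.5,"delta_pos":[-0.555,0.2,0.186],"rotation":[0.033,0.339,0.116]},{"grip":0.5,"delta_pos":[-0.555,0.2,0.186],"rotation":[0.033,0.339,0.116]},{"grip":0.5,"delta_pos":[-0.555,0.2,0.186],"rotation":[0.033,0.339,0.116]},{"grip":0.5,"delta_pos":[-0.555,0.2,0.186],"rotation":[0.033,0.339,0.116]}]'
python3 -m creep '[{"grip":0.5,"delta_pos":[-0.45,0.78,0],"rotation":[0,0,0.422]},{"grip":0.5,"delta_pos":[-0.45,0.78,0],"rotation":[0,0,0.422]},{"grip":0.5,"delta_pos":[-0.45,0.78,0],"rotation":[0,0,0.422]},{"grip":0.5,"delta_pos":[-0.45,0.78,0],"rotation":[0,0,0.422]},{"grip":0.5,"delta_pos":[-0.45,0.78,0],"rotation":[0,0,0.422]}]'
python3 -m creep '[{"grip":0.5,"delta_pos":[0.22,0.88,0.2],"rotation":[0,0,0.422]},{"grip":0.5,"delta_pos":[0.22,0.88,0.2],"rotation":[0,0,0.422]},{"grip":0.5,"delta_pos":[0.22,0.88,0.2],"rotation":[0,0,0.422]},{"grip":0.5,"delta_pos":[0.22,0.88,0.2],"rotation":[0,0,0.422]},{"grip":0.5,"delta_pos":[0.22,0.88,0.2],"rotation":[0,0,0.422]}]'
python3 - <<'E'
from h import *
print(ctrl.get_obs()['joint_pos'])
plan([([.47,.10,.25],[180,0,-84]),([.4893,.052,.17],[180,30,-93.7]),([.4893,.052,.08],[180,30,-93.7])])
E
```

```text
clock: 17.65
tool_pos: [0.4382, 0.3575, 0.3323]
orientation: [-179.9, -0.4, 30.0]
force: [-0.9, -0.1, 1.1]
opening: 0.0441
gripper_force: 0.0
clock: 18.15
tool_pos: [0.4403, 0.2698, 0.3304]
orientation: [-180.0, 0.0, -8.3]
force: [-0.3, 0.2, 0.2]
opening: 0.0437
gripper_force: 0.0
clock: 18.65
tool_pos: [0.4499, 0.1795, 0.3102]
orientation: [180.0, 0.0, -46.3]
force: [-0.4, 0.8, 0.2]
opening: 0.0443
gripper_force: 0.0
[ 4.50434137e+01 -6.90874564e-01 -1.32994692e+01 -4.10893357e-02
 -7.74300346e+01 -1.35329281e+00]
dp [0.714 0.403 0.602] rot [0.001 0.    0.419]
dp [ 0.498 -0.142  0.8  ] rot [ 0.028 -0.333  0.105]
dp [ 0.45  -0.     0.779] rot [0. 0. 0.]
```

```bash
python3 -m creep '[{"grip":0.5,"delta_pos":[0.714,0.403,0.6],"rotation":[0,0,0.42]},{"grip":0.5,"delta_pos":[0.714,0.403,0.6],"rotation":[0,0,0.42]},{"grip":0.5,"delta_pos":[0.714,0.403,0.6],"rotation":[0,0,0.42]},{"grip":0.5,"delta_pos":[0.714,0.403,0.6],"rotation":[0,0,0.42]},{"grip":0.5,"delta_pos":[0.714,0.403,0.6],"rotation":[0,0,0.42]}]'
python3 - <<'E'
from h import *
s=snap('wrist','w8.png')
h=cv2.cvtColor(s['color'],cv2.COLOR_RGB2HSV);m=cv2.inRange(h,(7,130,70),(19,255,255));m[255:]=0
c=max(cv2.findContours(m,0,2)[0],key=cv2.contourArea);z=np.zeros_like(m);cv2.drawContours(z,[c],-1,255,-1);p=np.argwhere(z)[:,::-1].astype(float)
W=np.array([onz(s,q,.006)[:2] for q in p]);k=W.mean(0);v=np.linalg.svd(W-k,full_matrices=False)[2][0];v*=np.sign(v[1]);t=(W-k)@v
print(cv2.boundingRect(c),k,'az',np.degrees(np.arctan2(v[1],v[0])),k+v*t.min(),k+v*t.max())
print(proj(s,[[.489,.032,.005],[.495,.142,.005]]))
plan([([.4893,.052,.17],[180,30,-93.7]),([.4893,.052,.08],[180,30,-93.7])])
E
```

```text
clock: 19.15
tool_pos: [0.4705, 0.1001, 0.2498]
orientation: [179.9, 0.0, -84.1]
force: [0.8, -0.1, 0.6]
opening: 0.0439
gripper_force: 0.0
(258, 118, 21, 92) [0.49118675 0.08318995] az 87.23407606713701 [0.48881194 0.03403422] [0.49414573 0.14443723]
[[273.29976009 116.08538464]
 [260.02183414 206.76042057]]
dp [ 0.5   -0.139  0.799] rot [ 0.029 -0.332  0.103]
dp [ 0.45  -0.     0.779] rot [0. 0. 0.]
```

```bash
python3 -m creep '[{"grip":0.5,"delta_pos":[0.49,-0.14,0.8],"rotation":[0.029,-0.332,0.1]},{"grip":0.5,"delta_pos":[0.49,-0.14,0.8],"rotation":[0.029,-0.332,0.1]},{"grip":0.5,"delta_pos":[0.49,-0.14,0.8],"rotation":[0.029,-0.332,0.1]},{"grip":0.5,"delta_pos":[0.49,-0.14,0.8],"rotation":[0.029,-0.332,0.1]},{"grip":0.5,"delta_pos":[0.49,-0.14,0.8],"rotation":[0.029,-0.332,0.1]}]'
python3 -m creep '[{"grip":0.5,"delta_pos":[0.23,0,0.39],"rotation":[0,0,0]},{"grip":0.5,"delta_pos":[0.45,0,0.78],"rotation":[0,0,0]},{"grip":0.5,"delta_pos":[0.45,0,0.78],"rotation":[0,0,0]}]'
python3 - <<'E'
from h import *
print(ctrl.get_obs()['joint_pos'])
plan([([.4898,.053,.03],[180,30,-93])])
s=snap('wrist');a=snap('scene');o=ctrl.get_obs();A=Ro.from_euler('xyz',o['orientation'],degrees=True)
im1=a['color'][230:310,225:345].copy();im1=cv2.resize(im1,(480,320),interpolation=2);
g=o['opening']/2
for y in(-g,g):
  for z in(-.01,.0,.022):
    q=proj(a,o['tool_pos']+A.apply([0,y,z]))[0];cv2.circle(im1,(int((q[0]-225)*4),int((q[1]-230)*4)),2,(0,0,255),-1)
im2=cv2.resize(s['color'],(300,320)[:1]+(320,))
cv2.imwrite('pics/c9.png',np.hstack([im1,im2])[:,:,::-1])
E
```

```text
clock: 19.7
tool_pos: [0.49, 0.0509, 0.1686]
orientation: [-180.0, 30.3, -93.3]
force: [-0.3, -0.9, 0.2]
opening: 0.0439
gripper_force: 0.0
clock: 20.0
tool_pos: [0.4866, 0.0543, 0.0755]
orientation: [179.6, 30.0, -93.2]
force: [-1.2, 1.1, 0.1]
opening: 0.0438
gripper_force: 0.0
[  1.75672512  16.04293915 -20.02729527 -36.30129799 -57.39635932
  16.16066998]
dp [ 0.237 -0.035  0.388] rot [ 0.004 -0.    -0.001]
```

View pics/c9.png

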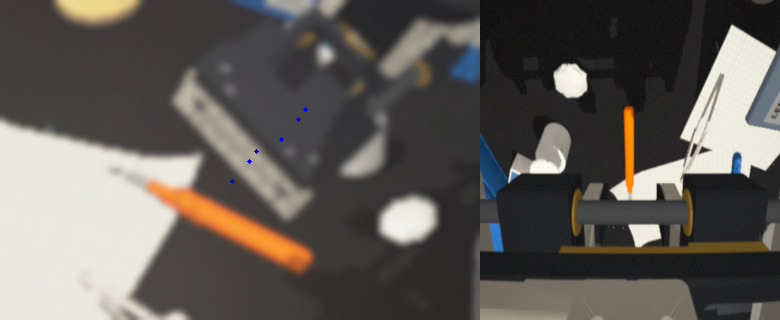

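The scene crop shows the orange handle at crop (155,185)–(305,262). The gripper is above it, with the can at about (365,155) beside it. I'll go down carefully by force.

```bash
python3 -m creep '[{"grip":0.5,"delta_pos":[0.12,-0.02,0.2],"rotation":[0,0,0]},{"grip":0.5,"delta_pos":[0.237,-0.035,0.388],"rotation":[0,0,0]},{"grip":0.5,"delta_pos":[0.237,-0.035,0.388],"rotation":[0,0,0]}]'
python3 -m creep '[{"grip":0.5,"delta_pos":[0.02,0,0.035],"rotation":[0,0,0]},{"grip":0.5,"delta_pos":[0.04,0,0.07],"rotation":[0,0,0]},{"grip":0.5,"delta_pos":[0.04,0,0.07],"rotation":[0,0,0]}]'
python3 -m creep '[{"grip":0.5,"delta_pos":[0.02,0,0.035],"rotation":[0,0,0]},{"grip":0.5,"delta_pos":[0.04,0,0.07],"rotation":[0,0,0]},{"grip":0.5,"delta_pos":[0.04,0,0.07],"rotation":[0,0,0]}]'
```

```text
clock: 20.4
tool_pos: [0.4942, 0.0529, 0.0355]
orientation: [-179.7, 30.0, -92.8]
force: [0.3, 0.1, -0.0]
opening: 0.0436
gripper_force: 0.0
clock: 20.7
tool_pos: [0.4944, 0.0527, 0.0279]
orientation: [-179.6, 30.0, -92.8]
force: [-0.7, -0.2, -0.5]
opening: 0.0437
gripper_force: 0.0
clock: 21.0
tool_pos: [0.4937, 0.0526, 0.0185]
orientation: [-179.8, 30.0, -92.9]
force: [0.3, -0.8, 0.4]
opening: 0.044
gripper_force: 0.0
```

```bash
python3 -m creep '[{"grip":0.5,"delta_pos":[0.015,0.03,0.03],"rotation":[0,0,0]},{"grip":0.5,"delta_pos":[0.03,0.04,0.05],"rotation":[0,0,0]},{"grip":0.5,"delta_pos":[0.03,0.04,0.05],"rotation":[0,0,0]}]'
python3 -m creep '[{"grip":0.5,"delta_pos":[0.012,0,0.02],"rotation":[0,0,0]},{"grip":0.5,"delta_pos":[0.025,0,0.04],"rotation":[0,0,0]},{"grip":0.5,"delta_pos":[0.025,0,0.04],"rotation":[0,0,0]}]'
```

```text
clock: 21.3
tool_pos: [0.4894, 0.0526, 0.0126]
orientation: [-179.8, 30.0, -92.9]
force: [-0.4, -0.3, -0.0]
opening: 0.0442
gripper_force: 0.0
clock: 21.6
tool_pos: [0.4898, 0.0525, 0.008]
orientation: [-179.8, 30.0, -92.9]
force: [-0.2, -0.4, -0.3]
opening: 0.0434
gripper_force: 0.0
```

```bash
python3 -m creep '[{"grip":0.5,"delta_pos":[0.015,0,0.026],"rotation":[0,0,0]},{"grip":0.5,"delta_pos":[0.015,0,0.026],"rotation":[0,0,0]}]'
python3 -m creep '[{"grip":0.5,"delta_pos":[0.015,0,0.026],"rotation":[0,0,0]},{"grip":0.5,"delta_pos":[0.015,0,0.026],"rotation":[0,0,0]}]'
python3 -m creep '[{"grip":0.8,"delta_pos":[0,0,0],"rotation":[0,0,0]},{"grip":1,"delta_pos":[0,0,0],"rotation":[0,0,0]},{"grip":1,"delta_pos":[0,0,0],"rotation":[0,0,0]},{"grip":1,"delta_pos":[0,0,0],"rotation":[0,0,0]},{"grip":1,"delta_pos":[0,0,0],"rotation":[0,0,0]}]'
```

```text
clock: 21.8
tool_pos: [0.4898, 0.0525, 0.005]
orientation: [-179.7, 30.0, -92.9]
force: [0.4, 0.8, -0.2]
opening: 0.0438
gripper_force: 0.0
clock: 22.0
tool_pos: [0.4898, 0.0525, 0.002]
orientation: [-179.8, 30.0, -92.9]
force: [-0.4, -0.4, 0.1]
opening: 0.0439
gripper_force: 0.0
clock: 22.5
tool_pos: [0.49, 0.0525, 0.0024]
orientation: [-179.7, 30.0, -92.9]
force: [-0.6, 0.1, 0.1]
opening: 0.0097
gripper_force: 14.5
```

```bash
python3 -m creep '[{"grip":1,"delta_pos":[0,0,0],"rotation":[0,0,0]},{"grip":1,"delta_pos":[0,0,0],"rotation":[0,0,0]}]'
```

```text
clock: 22.7
tool_pos: [0.4905, 0.0524, 0.0042]
orientation: [-179.6, 30.1, -92.7]
force: [-3.0, -3.9, 20.0]
opening: 0.0009
gripper_force: 28.4
```

```bash
python3 -m creep '[{"grip":0.5,"delta_pos":[-0.025,0,-0.043],"rotation":[0,0,0]},{"grip":0.5,"delta_pos":[-0.1,0,-0.17],"rotation":[0,0,0]},{"grip":0.5,"delta_pos":[-0.3,0,-0.52],"rotation":[0,0,0]},{"grip":0.5,"delta_pos":[-0.4,0,-0.7],"rotation":[0,0,0]},{"grip":0.5,"delta_pos":[-0.4,0,-0.7],"rotation":[0,0,0]}]'
cat > om.py <<'E'
from h import *
for n,R in(('scene',(230,245,330,315)),('top',(285,222,345,250)),('wrist',(180,60,380,255))):
    s=snap(n)
    h=cv2.cvtColor(s['color'],cv2.COLOR_RGB2HSV);m=cv2.inRange(h,(7,130,70),(19,255,255));z=np.zeros_like(m);x0,y0,x1,y1=R;z[y0:y1,x0:x1]=m[y0:y1,x0:x1]
    C=cv2.findContours(z,0,2)[0]
    if not C: print(n,None);continue
    c=max(C,key=cv2.contourArea);z[:]=0;cv2.drawContours(z,[c],-1,255,-1);p=np.argwhere(z)[:,::-1].astype(float)
    W=np.array([onz(s,q,.006)[:2] for q in p]);k=W.mean(0);v=np.linalg.svd(W-k,full_matrices=False)[2][0];v*=np.sign(v[1]);t=(W-k)@v
    print(n,len(p),'az',np.degrees(np.arctan2(v[1],v[0])),k+v*t.min(),k+v*t.max())
E
python3 om.py
```

```text
clock: 23.2
tool_pos: [0.4917, 0.052, 0.087]
orientation: [-179.3, 30.0, -92.6]
force: [0.7, -0.7, -0.7]
opening: 0.0355
gripper_force: 0.0
scene 281 az 87.7232357742051 [0.49046646 0.03062103] [0.49485074 0.14089512]
top 185 az 87.98336388916626 [0.49064598 0.03349163] [0.49432891 0.138086  ]
wrist 1964 az 88.39225063236266 [0.48998558 0.03103397] [0.49314584 0.14362713]
```

```bash
python3 - <<'E'
from h import *
plan([([.4905,.058,.01],[180,30,-92]),([.4905,.058,-.003],[180,30,-92])])
E
```

```text
dp [ 0.316 -0.005  0.663] rot [-0.008  0.001 -0.008]
dp [ 0.065 -0.     0.113] rot [0. 0. 0.]
```

```bash
python3 -m creep '[{"grip":0.5,"delta_pos":[0.15,0,0.33],"rotation":[-0.008,0,-0.008]},{"grip":0.5,"delta_pos":[0.316,-0.005,0.663],"rotation":[-0.008,0,-0.008]},{"grip":0.5,"delta_pos":[0.316,-0.005,0.663],"rotation":[-0.008,0,-0.008]}]'
python3 -m creep '[{"grip":0.5,"delta_pos":[0.035,0,0.06],"rotation":[0,0,0]},{"grip":0.5,"delta_pos":[0.05,0,0.087],"rotation":[0,0,0]},{"grip":0.5,"delta_pos":[0.05,0,0.087],"rotation":[0,0,0]}]'
python3 -c "
from h import *
o=ctrl.get_obs();print(o['tool_pos'],o['orientation'],o['force'])"
```

```text
clock: 23.65
tool_pos: [0.487, 0.0582, 0.0049]
orientation: [179.3, 30.1, -92.5]
force: [-1.3, -0.2, -0.3]
opening: 0.0437
gripper_force: 0.0
clock: 23.95
tool_pos: [0.4912, 0.0578, 0.0005]
orientation: [-179.9, 30.0, -92.0]
force: [-0.2, -0.9, 0.3]
opening: 0.0437
gripper_force: 0.0
[0.49123393 0.05781596 0.00051245] [-179.9469828    30.04542117  -92.01790463] [-0.226618   -0.86793945  0.31308781]
```

```bash
python3 -m creep '[{"grip":0.5,"delta_pos":[0.012,-0.005,0.02],"rotation":[0,0,0]},{"grip":0.5,"delta_pos":[0.02,-0.005,0.035],"rotation":[0,0,0]},{"grip":0.5,"delta_pos":[0.02,-0.005,0.035],"rotation":[0,0,0]}]'
python3 -m creep '[{"grip":0.5,"delta_pos":[0.008,0,0.013],"rotation":[0,0,0]},{"grip":0.5,"delta_pos":[0.008,0,0.013],"rotation":[0,0,0]}]'
```

```text
clock: 24.25
tool_pos: [0.4914, 0.0579, -0.0039]
orientation: [-180.0, 30.0, -92.0]
force: [-0.8, -0.1, -0.2]
opening: 0.0441
gripper_force: 0.0
clock: 24.45
tool_pos: [0.4916, 0.058, -0.0051]
orientation: [-180.0, 30.1, -92.0]
force: [-1.1, -0.8, 7.9]
opening: 0.0437
gripper_force: 3.6
```

```bash
python3 -m creep '[{"grip":0.5,"delta_pos":[-0.008,0,-0.014],"rotation":[0,0,0]},{"grip":1,"delta_pos":[-0.008,0,-0.014],"rotation":[0,0,0]},{"grip":1,"delta_pos":[-0.008,0,-0.014],"rotation":[0,0,0]},{"grip":1,"delta_pos":[-0.008,0,-0.014],"rotation":[0,0,0]},{"grip":1,"delta_pos":[-0.008,0,-0.014],"rotation":[0,0,0]}]'
python3 -m creep '[{"grip":1,"delta_pos":[0,0,0],"rotation":[0,0,0]},{"grip":1,"delta_pos":[0,0,0],"rotation":[0,0,0]},{"grip":1,"delta_pos":[0,0,0],"rotation":[0,0,0]}]'
```

```text
clock: 24.95
tool_pos: [0.4912, 0.0579, -0.0043]
orientation: [180.0, 30.0, -92.1]
force: [0.5, 0.1, -0.3]
opening: 0.0176
gripper_force: 0.0
clock: 25.25
tool_pos: [0.4912, 0.0579, -0.0042]
orientation: [180.0, 30.0, -92.1]
force: [-0.4, -0.1, 0.2]
opening: 0.011
gripper_force: 30.0
```

```bash
python3 -m creep '[{"grip":1,"delta_pos":[-0.05,0,-0.087],"rotation":[0,0,0]},{"grip":1,"delta_pos":[-0.15,0,-0.26],"rotation":[0,0,0]},{"grip":1,"delta_pos":[-0.3,0,-0.52],"rotation":[0,0,0]},{"grip":1,"delta_pos":[-0.5,0,-0.866],"rotation":[0,0,0]}]'
python3 - <<'E'
from ax import *
inhand((7,130,70),(19,255,255),(200,150,340,300))
plan([([.47,.09,.18],[180,30,-92]),([.44,.13,.26],[180,-2,-80]),([.42,.19,.33],[180,-32,-68]),([.42,.26,.38],[180,-60,-55])])
E
```

```text
clock: 25.65
tool_pos: [0.4902, 0.0577, 0.0962]
orientation: [179.8, 30.0, -92.2]
force: [1.5, -0.5, -0.3]
opening: 0.0115
gripper_force: 30.0
top(tool) [-9.43891486e-02 -1.84099194e-17 -8.80037871e-02] bottom [-2.24645922e-01 -1.36055837e-16  9.95464825e-03] len 0.16298061873792455 ang from tool z toward x -53.05533326967984
scene px [218.99249871 185.04845617] [277.5830328  199.66251013]
dp [-0.66   0.246 -0.504] rot [-0.004 -0.     0.002]
dp [-0.737  0.314 -0.498] rot [-0.033  0.354 -0.131]
dp [-0.601  0.093 -0.721] rot [ 0.039  0.332 -0.129]
dp [-0.285 -0.262 -0.768] rot [ 0.105  0.31  -0.101]
```

```bash
python3 -m creep '[{"grip":1,"delta_pos":[-0.33,0.12,-0.25],"rotation":[0,0,0]},{"grip":1,"delta_pos":[-0.66,0.246,-0.5],"rotation":[0,0,0]},{"grip":1,"delta_pos":[-0.66,0.246,-0.5],"rotation":[0,0,0]}]' >/dev/null
python3 -m creep '[{"grip":1,"delta_pos":[-0.35,0.15,-0.25],"rotation":[-0.008,0.09,-0.033]},{"grip":1,"delta_pos":[-0.737,0.314,-0.5],"rotation":[-0.016,0.18,-0.066]},{"grip":1,"delta_pos":[-0.737,0.314,-0.5],"rotation":[-0.033,0.27,-0.1]},{"grip":1,"delta_pos":[-0.737,0.314,-0.5],"rotation":[-0.033,0.354,-0.131]},{"grip":1,"delta_pos":[-0.737,0.314,-0.5],"rotation":[-0.033,0.354,-0.131]}]'
python3 -m creep '[{"grip":1,"delta_pos":[-0.3,0.05,-0.35],"rotation":[0.01,0.08,-0.03]},{"grip":1,"delta_pos":[-0.6,0.09,-0.72],"rotation":[0.02,0.17,-0.065]},{"grip":1,"delta_pos":[-0.6,0.09,-0.72],"rotation":[0.03,0.25,-0.1]},{"grip":1,"delta_pos":[-0.6,0.09,-0.72],"rotation":[0.039,0.332,-0.129]},{"grip":1,"delta_pos":[-0.6,0.09,-0.72],"rotation":[0.039,0.332,-0.129]}]'
python3 - <<'E'
from h import *
print(ctrl.get_obs()['joint_pos'])
plan([([.42,.26,.38],[180,-60,-55])])
E
```

```text
clock: 26.5
tool_pos: [0.4379, 0.1325, 0.2538]
orientation: [-179.9, -2.2, -79.7]
force: [-0.2, -0.6, -1.3]
opening: 0.011
gripper_force: 30.0
clock: 27.0
tool_pos: [0.4173, 0.1915, 0.3208]
orientation: [179.7, -32.3, -67.6]
force: [-0.6, 0.7, -1.5]
opening: 0.0111
gripper_force: 30.0
[ 68.89125106   3.52161162 -23.71044213  21.39998694 -87.78816146
 -52.20584738]
dp [-0.21  -0.281 -0.835] rot [ 0.105  0.306 -0.097]
```

```bash
python3 -m creep '[{"grip":1,"delta_pos":[-0.1,-0.14,-0.4],"rotation":[0.026,0.077,-0.024]},{"grip":1,"delta_pos":[-0.21,-0.281,-0.835],"rotation":[0.053,0.154,-0.048]},{"grip":1,"delta_pos":[-0.21,-0.281,-0.835],"rotation":[0.079,0.23,-0.072]},{"grip":1,"delta_pos":[-0.21,-0.281,-0.835],"rotation":[0.105,0.306,-0.097]},{"grip":1,"delta_pos":[-0.21,-0.281,-0.835],"rotation":[0.105,0.306,-0.097]}]'
python3 - <<'E'
from h import *
o=ctrl.get_obs();print(o['joint_pos'])
a=snap('scene','s10.png');b=snap('top','t10.png');w=snap('wrist','w10.png')
for n,s in(('s',a),('t',b),('w',w)):
    h=cv2.cvtColor(s['color'],cv2.COLOR_RGB2HSV);m=cv2.inRange(h,(7,130,70),(19,255,255))
    print(n,'tcp',proj(s,o['tool_pos'])[0],[(cv2.boundingRect(c),cv2.contourArea(c)) for c in cv2.findContours(m,0,2)[0] if cv2.contourArea(c)>15])
E
```

```text
clock: 27.5
tool_pos: [0.4206, 0.2581, 0.3801]
orientation: [180.0, -60.0, -55.2]
force: [-0.4, 0.2, -0.7]
opening: 0.0114
gripper_force: 30.0
[ 82.27619806  12.67716233 -27.36399757  36.43931383 -99.57251453
 -58.31565061]
s tcp [183.77669618 123.43687886] [((131, 189, 53, 18), 53.5), ((221, 174, 57, 39), 1507.5), ((258, 170, 8, 8), 38.5), ((178, 120, 8, 44), 107.0), ((175, 112, 6, 6), 15.5), ((361, 50, 24, 14), 173.0), ((150, 17, 10, 9), 45.5)]
t tcp [250.34721074 259.99675885] [((242, 259, 11, 8), 46.0), ((201, 147, 8, 10), 25.0), ((196, 141, 52, 33), 895.0), ((306, 44, 26, 9), 93.5)]
w tcp [285.60929184 248.44883136] [((271, 294, 25, 31), 638.0), ((37, 293, 76, 39), 1419.5), ((270, 227, 28, 36), 887.0), ((0, 20, 27, 6), 35.5), ((44, 0, 30, 10), 133.5)]
```

```bash
python3 - <<'E'
from ax import *
inhand((7,120,60),(20,255,255),(168,105,195,170))
# world line via scene, plane through tool
s=snap('scene');o=ctrl.get_obs();A=Ro.from_euler('xyz',o['orientation'],degrees=True);n=A.as_matrix()[:,1]
h=cv2.cvtColor(s['color'],cv2.COLOR_RGB2HSV);m=cv2.inRange(h,(7,120,60),(20,255,255));z=np.zeros_like(m);z[105:170,168:195]=m[105:170,168:195]
p=np.argwhere(z)[:,::-1].astype(float);c=p.mean(0);v=np.linalg.svd(p-c,full_matrices=False)[2][0];t=(p-c)@v
for e in(t.min(),t.max()):
    O,d=ray(s,c+v*e);print('world',O+d*(n@(o['tool_pos']-O))/(n@d),c+v*e)
E
```

```text
top(tool) [ 8.73291566e-04 -8.29751941e-17 -1.02191532e-02] bottom [-7.82833556e-02  8.30823487e-17  3.55202492e-02] len 0.0914213745361126 ang from tool z toward x -59.97921735769256
scene px [179.13443985 119.10519887] [184.34274597 161.95834318]
world [0.4168369  0.26485426 0.40724738] [178.09096351 109.86795231]
world [0.41680977 0.26631524 0.2972949 ] [184.39511711 161.95217594]
```

```bash
python3 - <<'E'
from h import *
r=[180,-60,-55]
plan([([.4506,.333,.38],r),([.4806,.4085,.37],r),([.4806,.4085,.29],r),([.4806,.4085,.228],r)])
E
```

```text
dp [-0.259 -0.663 -0.371] rot [ 0.002  0.007 -0.006]
dp [-0.31  -0.679 -0.337] rot [0. 0. 0.]
dp [-0.693 -0.     0.4  ] rot [0. 0. 0.]
dp [-0.537 -0.     0.31 ] rot [0. 0. 0.]
```

```bash
python3 -m creep '[{"grip":1,"delta_pos":[-0.13,-0.33,-0.19],"rotation":[0,0,0]},{"grip":1,"delta_pos":[-0.259,-0.663,-0.371],"rotation":[0,0.007,-0.006]},{"grip":1,"delta_pos":[-0.259,-0.663,-0.371],"rotation":[0,0.007,-0.006]}]' >/dev/null
python3 -m creep '[{"grip":1,"delta_pos":[-0.15,-0.34,-0.17],"rotation":[0,0,0]},{"grip":1,"delta_pos":[-0.31,-0.679,-0.337],"rotation":[0,0,0]},{"grip":1,"delta_pos":[-0.31,-0.679,-0.337],"rotation":[0,0,0]}]'
python3 -m creep '[{"grip":1,"delta_pos":[0,0,0],"rotation":[0,0,0]}]'
cat > ov.py <<'E'
from h import *
s=snap('scene');o=ctrl.get_obs();A=Ro.from_euler('xyz',o['orientation'],degrees=True);n=A.as_matrix()[:,1]
print(o['tool_pos'],o['orientation'])
c0=proj(s,o['tool_pos'])[0];x0,x1,y0,y1=int(c0[0]-14),int(c0[0]+14),int(c0[1]-20),int(c0[1]+46)
h=cv2.cvtColor(s['color'],cv2.COLOR_RGB2HSV);m=cv2.inRange(h,(7,140,80),(18,255,255));z=np.zeros_like(m);z[y0:y1,x0:x1]=m[y0:y1,x0:x1]
p=np.argwhere(z)[:,::-1].astype(float);c=p.mean(0);v=np.linalg.svd(p-c,full_matrices=False)[2][0];t=(p-c)@v;print(len(p))
for e in(t.min(),t.max()):
    O,d=ray(s,c+v*e);print('world',O+d*(n@(o['tool_pos']-O))/(n@d),c+v*e)
E
python3 ov.py
python3 - <<'E'
from h import *
w=snap('scene');print('port px',proj(w,[[.4768,.4155,.184],[.4768,.4155,.29],[.4768,.4155,.40]]))
# measured port in scene: dark/non-red hole
x0,y0,x1,y1=145,168,180,192
h=cv2.cvtColor(w['color'],cv2.COLOR_RGB2HSV)[y0:y1,x0:x1];red=cv2.inRange(h,(0,120,60),(8,255,255))|cv2.inRange(h,(172,120,60),(180,255,255))
for c in cv2.findContours(255-red,1,2)[0]:
    if 15<cv2.contourArea(c)<250:
        b=cv2.boundingRect(c);print(b[0]+x0,b[1]+y0,b[2:],cv2.contourArea(c))
E
```

```text
clock: 28.35
tool_pos: [0.482, 0.4114, 0.3667]
orientation: [179.6, -60.2, -54.8]
force: [0.1, 0.6, -0.4]
opening: 0.0114
gripper_force: 30.0
clock: 28.45
tool_pos: [0.4808, 0.4086, 0.3681]
orientation: [179.6, -60.2, -54.9]
force: [0.6, -0.8, -0.1]
opening: 0.0113
gripper_force: 30.0
[0.48055343 0.40808283 0.368726  ] [179.69617887 -60.15372934 -54.88066168]
144
world [0.47585774 0.41493467 0.39247275] [147.90671839  93.85393482]
world [0.47563053 0.41476595 0.28528181] [155.35716749 140.10355525]
port px [[161.92082257 179.34305307]
 [155.2017955  137.91011523]
 [147.50302045  90.24809448]]
145 177 (10, 10) 54.5
170 168 (10, 12) 50.5
145 168 (17, 6) 37.5
```

```bash
python3 -m creep '[{"grip":1,"delta_pos":[-0.17,-0.01,0.1],"rotation":[0,0,0]},{"grip":1,"delta_pos":[-0.35,-0.01,0.2],"rotation":[0,0,0]},{"grip":1,"delta_pos":[-0.52,-0.01,0.3],"rotation":[0,0,0]},{"grip":1,"delta_pos":[-0.69,-0.01,0.4],"rotation":[0,0,0]},{"grip":1,"delta_pos":[-0.69,-0.01,0.4],"rotation":[0,0,0]}]'
python3 -m creep '[{"grip":1,"delta_pos":[-0.14,0,0.08],"rotation":[0,0,0]},{"grip":1,"delta_pos":[-0.28,0,0.16],"rotation":[0,0,0]},{"grip":1,"delta_pos":[-0.28,0,0.16],"rotation":[0,0,0]}]'
```

```text
clock: 29.05
tool_pos: [0.4806, 0.4078, 0.2855]
orientation: [179.1, -60.4, -54.3]
force: [0.1, -0.4, 0.8]
opening: 0.0114
gripper_force: 30.0
clock: 29.35
tool_pos: [0.4806, 0.4081, 0.254]
orientation: [179.3, -60.3, -54.5]
force: [0.1, -0.1, 0.9]
opening: 0.0115
gripper_force: 30.0
```

```bash
python3 -m creep '[{"grip":1,"delta_pos":[-0.1,0,0.06],"rotation":[0,0,0]},{"grip":1,"delta_pos":[-0.2,0,0.115],"rotation":[0,0,0]},{"grip":1,"delta_pos":[-0.2,0,0.115],"rotation":[0,0,0]}]'
python3 -m creep '[{"grip":0.7,"delta_pos":[0,0,0],"rotation":[0,0,0]},{"grip":0.6,"delta_pos":[0,0,0],"rotation":[0,0,0]},{"grip":0.6,"delta_pos":[0,0,0],"rotation":[0,0,0]},{"grip":0.6,"delta_pos":[0,0,0],"rotation":[0,0,0]},{"grip":0.6,"delta_pos":[0,0,0],"rotation":[0,0,0]}]'
python3 - <<'E'
from h import *
a=snap('scene','s11.png')
h=cv2.cvtColor(a['color'],cv2.COLOR_RGB2HSV);m=cv2.inRange(h,(7,140,80),(18,255,255));m[:,200:]=0
print([(cv2.boundingRect(c),cv2.contourArea(c)) for c in cv2.findContours(m,0,2)[0] if cv2.contourArea(c)>6])
E
```

```text
clock: 29.65
tool_pos: [0.4807, 0.4082, 0.2317]
orientation: [179.4, -60.3, -54.5]
force: [-0.5, 0.2, -0.5]
opening: 0.0114
gripper_force: 30.0
clock: 30.15
tool_pos: [0.4809, 0.4088, 0.2336]
orientation: [179.7, -60.2, -54.8]
force: [0.0, 0.5, -0.0]
opening: 0.0347
gripper_force: 0.0
[((131, 189, 53, 18), 38.0), ((150, 18, 10, 8), 38.5)]
```

```bash
python3 -m creep '[{"grip":0.5,"delta_pos":[0.43,0,-0.25],"rotation":[0,0,0]},{"grip":0.5,"delta_pos":[0.866,0,-0.5],"rotation":[0,0,0]},{"grip":0.5,"delta_pos":[0.866,0,-0.5],"rotation":[0,0,0]}]'
python3 - <<'E'
from h import *
plan([([.45,.42,.35],[180,-28,-40]),([.41,.44,.33],[180,0,-19.6]),([.3813,.4507,.29],[180,0,-19.6])])
E
```

```text
clock: 30.5
tool_pos: [0.4816, 0.4108, 0.3399]
orientation: [-179.4, -59.9, -55.5]
force: [0.6, -0.4, -0.8]
opening: 0.0434
gripper_force: 0.0
dp [-0.04   0.206 -0.273] rot [ 0.115 -0.353 -0.124]
dp [-0.478  0.104 -0.028] rot [ 0.055 -0.308 -0.222]
dp [-0.306 -0.005  0.4  ] rot [0. 0. 0.]
```

```bash
python3 -m creep '[{"grip":0.5,"delta_pos":[-0.04,0.206,-0.273],"rotation":[0.115,-0.353,-0.124]},{"grip":0.5,"delta_pos":[-0.04,0.206,-0.273],"rotation":[0.115,-0.353,-0.124]},{"grip":0.5,"delta_pos":[-0.04,0.206,-0.273],"rotation":[0.115,-0.353,-0.124]},{"grip":0.5,"delta_pos":[-0.04,0.206,-0.273],"rotation":[0.115,-0.353,-0.124]},{"grip":0.5,"delta_pos":[-0.04,0.206,-0.273],"rotation":[0.115,-0.353,-0.124]}]'
python3 -m creep '[{"grip":0.5,"delta_pos":[-0.478,0.104,-0.028],"rotation":[0.055,-0.308,-0.222]},{"grip":0.5,"delta_pos":[-0.478,0.104,-0.028],"rotation":[0.055,-0.308,-0.222]},{"grip":0.5,"delta_pos":[-0.478,0.104,-0.028],"rotation":[0.055,-0.308,-0.222]},{"grip":0.5,"delta_pos":[-0.478,0.104,-0.028],"rotation":[0.055,-0.308,-0.222]},{"grip":0.5,"delta_pos":[-0.478,0.104,-0.028],"rotation":[0.055,-0.308,-0.222]}]'
python3 - <<'E'
from h import *
plan([([.3813,.4507,.26],[180,0,-19.6]),([.3813,.4507,.190],[180,0,-19.6])])
w=snap('wrist','w12.png');print(proj(w,[[.3813,.4507,.209]]))
g=cv2.cvtColor(w['color'],cv2.COLOR_RGB2GRAY)
u,v=proj(w,[[.3813,.4507,.209]])[0].astype(int);print(u,v);print(g[v-6,u-30:u+31]);
h=cv2.cvtColor(w['color'],cv2.COLOR_RGB2HSV)
for n,l,k in(('orange',(7,140,80),(18,255,255)),('green',(45,100,40),(85,255,255))):
    m=cv2.inRange(h,l,k);print(n,[(cv2.boundingRect(c),cv2.contourArea(c)) for c in cv2.findContours(m,0,2)[0] if cv2.contourArea(c)>6])
print('port',proj(w,[[.4768,.4155,.184]]))
E
```

```text
clock: 31.0
tool_pos: [0.45, 0.4179, 0.348]
orientation: [180.0, -27.7, -40.0]
force: [-0.7, 0.8, 0.6]
opening: 0.0439
gripper_force: 0.0
clock: 31.5
tool_pos: [0.4109, 0.4375, 0.3242]
orientation: [179.5, 0.2, -19.7]
force: [0.8, 0.0, 0.8]
opening: 0.044
gripper_force: 0.0
dp [-0.32  -0.03   0.643] rot [ 0.005  0.003 -0.001]
dp [ 0.  -0.   0.7] rot [0. 0. 0.]
[[281.01644337 235.69691057]]
281 235
[ 35  40  33  31  36  36  34  37  41  40  37  35  32  41  39  37  37  35
  39  35  37  55  96 134 154 161 161 164 163 162 164 161 163 164 167 191
 225 238 239 239 240 239 240 239 238 238 238 237 236 235 238 240 240 240
 240 239 240 240 241 235 217]
orange [((267, 116, 10, 13), 59.0)]
green [((273, 102, 10, 18), 100.0)]
port [[281.96346743 114.86104066]]
```

Both scalpels can be seen inside the bin through the port, and the tab is where I expected it. Now to close it.

```bash
python3 -m creep '[{"grip":0.5,"delta_pos":[-0.16,-0.03,0.3],"rotation":[0,0,0]},{"grip":0.5,"delta_pos":[-0.32,-0.03,0.64],"rotation":[0.005,0.003,0]},{"grip":0.5,"delta_pos":[-0.32,-0.03,0.64],"rotation":[0.005,0.003,0]}]'
python3 -m creep '[{"grip":0.5,"delta_pos":[0,0,0.35],"rotation":[0,0,0]},{"grip":0.5,"delta_pos":[0,0,0.7],"rotation":[0,0,0]},{"grip":0.5,"delta_pos":[0,0,0.7],"rotation":[0,0,0]}]'
python3 -m creep '[{"grip":1,"delta_pos":[0,0,0],"rotation":[0,0,0]},{"grip":1,"delta_pos":[0,0,0],"rotation":[0,0,0]},{"grip":1,"delta_pos":[0,0,0],"rotation":[0,0,0]},{"grip":1,"delta_pos":[0,0,0],"rotation":[0,0,0]},{"grip":1,"delta_pos":[0,0,0],"rotation":[0,0,0]}]'
```

```text
clock: 31.85
tool_pos: [0.3766, 0.449, 0.2537]
orientation: [179.3, -0.2, -19.7]
force: [-0.6, -0.1, 0.3]
opening: 0.044
gripper_force: 0.0
clock: 32.15
tool_pos: [0.3784, 0.4487, 0.1853]
orientation: [179.3, -0.2, -19.7]
force: [0.8, -1.0, -0.7]
opening: 0.0439
gripper_force: 0.0
clock: 32.65
tool_pos: [0.3802, 0.4511, 0.1904]
orientation: [179.9, -0.2, -19.6]
force: [-0.5, -0.7, 4.9]
opening: 0.0105
gripper_force: 30.0
```

```bash
python3 -m creep '[{"grip":1,"delta_pos":[0.1,0,0],"rotation":[0,0,0]},{"grip":1,"delta_pos":[0.22,0,0],"rotation":[0,0,0]},{"grip":1,"delta_pos":[0.34,0,0],"rotation":[0,0,0]},{"grip":1,"delta_pos":[0.42,0,0],"rotation":[0,0,0]},{"grip":1,"delta_pos":[0.42,0,0],"rotation":[0,0,0]}]'
python3 -m creep '[{"grip":1,"delta_pos":[0.02,0,0],"rotation":[0,0,0]},{"grip":1,"delta_pos":[0.03,0,0],"rotation":[0,0,0]},{"grip":1,"delta_pos":[0.03,0,0],"rotation":[0,0,0]}]'
```

```text
clock: 33.15
tool_pos: [0.4212, 0.4356, 0.1903]
orientation: [179.8, -0.3, -19.7]
force: [1.5, -4.4, 4.0]
opening: 0.0103
gripper_force: 30.0
clock: 33.45
tool_pos: [0.4224, 0.4352, 0.1904]
orientation: [179.8, -0.2, -19.7]
force: [-6.6, -3.0, 7.6]
opening: 0.0106
gripper_force: 30.0
```

```bash
python3 -m creep '[{"grip":1,"delta_pos":[0.015,0,0],"rotation":[0,0,0]},{"grip":1,"delta_pos":[0.025,0,0],"rotation":[0,0,0]},{"grip":1,"delta_pos":[0.025,0,0],"rotation":[0,0,0]}]'
python3 -m creep '[{"grip":1,"delta_pos":[0.015,0,0],"rotation":[0,0,0]},{"grip":1,"delta_pos":[0.015,0,0],"rotation":[0,0,0]}]'
```

```text
clock: 33.75
tool_pos: [0.4227, 0.4351, 0.1904]
orientation: [179.8, -0.0, -19.6]
force: [-16.8, 0.4, 11.4]
opening: 0.0107
gripper_force: 30.1
clock: 33.95
tool_pos: [0.4228, 0.4351, 0.1904]
orientation: [179.8, 0.1, -19.6]
force: [-23.3, 1.7, 13.7]
opening: 0.0103
gripper_force: 30.1
```

```bash
python3 -m creep '[{"grip":0.5,"delta_pos":[0,0,0],"rotation":[0,0,0]},{"grip":0.5,"delta_pos":[0,0,0],"rotation":[0,0,0]},{"grip":0.4,"delta_pos":[0,0,0],"rotation":[0,0,0]},{"grip":0.4,"delta_pos":[0,0,-0.3],"rotation":[0,0,0]},{"grip":0.4,"delta_pos":[0,0,-0.7],"rotation":[0,0,0]}]'
python3 -m creep '[{"grip":0.4,"delta_pos":[0,0,-0.5],"rotation":[0,0,0]},{"grip":0.4,"delta_pos":[0,0,-0.55],"rotation":[0,0,0]},{"grip":0.4,"delta_pos":[0,0,-0.55],"rotation":[0,0,0]},{"grip":0.4,"delta_pos":[0,0,-0.55],"rotation":[0,0,0]}]'
python3 - <<'E'
from h import *
w=snap('wrist','w13.png');o=ctrl.get_obs();print(o['tool_pos'],o['force'])
h=cv2.cvtColor(w['color'],cv2.COLOR_RGB2HSV);m=cv2.inRange(h,(0,0,90),(180,70,255));u,v=proj(w,[[.45,.4255,.189]])[0].astype(int)
n,l,st,_=cv2.connectedComponentsWithStats(m);print(st[l[v,u]])
b=cv2.imread('pics/w1.png');h=cv2.cvtColor(b,cv2.COLOR_BGR2HSV);m=cv2.inRange(h,(0,0,90),(180,70,255));n,l,s0,_=cv2.connectedComponentsWithStats(m);print('before',s0[l[170,282]])
for uv in((st[l[v,u]][0] if 0 else u,st[1][1]),):pass
red=cv2.inRange(cv2.cvtColor(w['color'],cv2.COLOR_RGB2HSV),(0,120,50),(8,255,255))
ys=np.flatnonzero(red[:200,u-40]);print('lid rows',ys.min(),ys.max())
a=snap('scene');c=cv2.imread('pics/s1.png')[:,:,::-1]
d=cv2.absdiff(a['color'],c).max(2);d=cv2.inRange(cv2.blur(d,(3,3)),45,255);d[:60]=0
print([(cv2.boundingRect(k),cv2.contourArea(k)) for k in cv2.findContours(d,0,2)[0] if cv2.contourArea(k)>20])
E
```

```text
clock: 34.45
tool_pos: [0.4259, 0.4335, 0.2581]
orientation: [179.6, -0.2, -19.7]
force: [1.0, 0.7, 0.8]
opening: 0.0445
gripper_force: 0.0
clock: 34.85
tool_pos: [0.4259, 0.4346, 0.3135]
orientation: [179.8, -0.2, -19.7]
force: [-0.3, 0.0, 0.2]
opening: 0.0525
gripper_force: 0.0
[0.42572981 0.43444402 0.31304104] [ 0.47939235  0.75680252 -1.71751399]
[ 260  111   52   91 4323]
before [ 257  118   51   97 4258]
lid rows 95 199
[((233, 398, 33, 22), 86.5), ((179, 391, 30, 29), 440.5), ((199, 377, 20, 13), 62.5), ((224, 334, 54, 50), 1121.0), ((147, 331, 14, 9), 27.5), ((94, 312, 27, 16), 43.5), ((178, 306, 59, 19), 175.0), ((338, 282, 17, 20), 81.0), ((261, 275, 43, 24), 293.0), ((0, 275, 47, 119), 1091.5), ((184, 273, 30, 20), 444.5), ((138, 251, 14, 17), 48.5), ((239, 222, 19, 12), 165.5), ((129, 198, 10, 12), 30.5), ((126, 167, 59, 34), 885.0), ((88, 60, 70, 70), 2224.0)]
```

```bash
python3 -m creep '[{"grip":0.3,"delta_pos":[-0.5,0,-0.1],"rotation":[0,0,0]},{"grip":0.3,"delta_pos":[-0.9,-0.3,-0.1],"rotation":[0,0,0]},{"grip":0.3,"delta_pos":[-0.9,-0.3,-0.1],"rotation":[0,0,0]}]' >/dev/null
python3 -m creep '[{"grip":0.2,"delta_pos":[-0.4,-0.3,0],"rotation":[0,0,0]},{"grip":0.2,"delta_pos":[-0.8,-0.6,0],"rotation":[0,0,0]},{"grip":0.2,"delta_pos":[-0.9,-0.7,0],"rotation":[0,0,0]},{"grip":0.2,"delta_pos":[-0.9,-0.7,0],"rotation":[0,0,0]}]' 
python3 - <<'E'
from h import *
new={n:snap(n)['color'] for n in('top','scene')};old={n:cv2.imread(f'pics/{f}1.png')[:,:,::-1] for n,f in(('top','t'),('scene','s'))}
G=lambda i:cv2.cvtColor(np.ascontiguousarray(i),cv2.COLOR_RGB2GRAY)
def shift(n,nm,r):
    x,y,w,h=r;t=G(old[n])[y:y+h,x:x+w];R=G(new[n])[y-8:y+h+8,x-8:x+w+8];c=cv2.matchTemplate(R,t,cv2.TM_CCOEFF_NORMED);_,m,_,l=cv2.minMaxLoc(c);print(n,nm,(l[0]-8,l[1]-8),round(m,3))
for nm,r in(('dish',(238,182,26,24)),('timer',(252,257,26,24)),('can',(312,196,20,18)),('box',(298,178,20,20)),('tweezers',(312,258,32,25)),('jar',(362,220,32,32)),('dropper',(340,155,20,18)),('lid',(170,218,58,55))):shift('top',nm,r)
for nm,r in(('dish',(236,218,28,22)),('timer',(182,270,36,28)),('can',(302,246,22,30)),('tweezers',(244,296,46,42)),('jar',(338,290,42,44)),('dropper',(366,228,22,32)),('closure/lid',(120,165,70,40))):shift('scene',nm,r)
E
```

```text
clock: 35.65
tool_pos: [0.2885, 0.5911, 0.321]
orientation: [179.6, -0.2, -19.5]
force: [0.1, 0.1, -0.3]
opening: 0.0701
gripper_force: 0.0
top dish (0, 0) 0.999
top timer (0, 0) 1.0
top can (0, 0) 1.0
top box (0, 0) 0.999
top tweezers (0, 0) 1.0
top jar (0, 0) 0.94
top dropper (0, 0) 0.995
top lid (0, 0) 0.872
scene dish (0, 0) 1.0
scene timer (0, 0) 1.0
scene can (0, 0) 1.0
scene tweezers (0, 0) 1.0
scene jar (0, 0) 0.986
scene dropper (0, 0) 1.0
scene closure/lid (1, 0) 0.849
```

```bash
python3 - <<'E'
from h import *
for n,f,(x0,y0,x1,y1) in(('top','t',(180,232,212,270)),('scene','s',(128,165,172,192))):
    for nm,i in(('old',cv2.imread(f'pics/{f}1.png')),('new',snap(n)['color'][:,:,::-1])):
        s=cv2.cvtColor(np.ascontiguousarray(i[y0:y1,x0:x1]),cv2.COLOR_BGR2HSV)[:,:,1]
        m=cv2.inRange(s,0,90);k,l,st,ce=cv2.connectedComponentsWithStats(m);j=1+st[1:,4].argmax();print(n,nm,st[j],ce[j])
E
```

```text
top old [  2   3  24  31 465] [13.6688172  18.23225806]
top new [  4   0  24  29 450] [15.45555556 13.79111111]
scene old [  4   8  35  16 300] [19.66333333 14.94      ]
scene new [  0   0  44  22 583] [19.90737564  8.68610635]
```

```bash
python3 -c "
from plant import ctrl
print(ctrl.close_job())"
```

```text
the job is handed in; nothing more can be done
None
```

The job is handed in at about 36 s: I saw both scalpels inside the bin through the port, the closure is pushed to its stop, and image checks show the jar and the other things unmoved; after one failed pinch I had to re-grip the orange scalpel.

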